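# Load the braked minibar turntable with shot glasses

## Task

Load the trolley's turntable: first pull the red-gripped brake lever up until it stays by itself in its last notch, then swing the keeper bar a full quarter turn off the glass mat, and stand every shot glass that is on the mat mouth up in a turntable slot of its own. When all are in, swing the keeper fully back over the mat, and only then press the green release button so that the brake lever drops all the way down. Leave the corkscrew, the ice scoop and the coasters where they lie.

Things in the scene. Friction and masses are not known exactly. Their poses are not given: they have to be found in the camera images.
- stand: fixed steel base of the turntable with the brake housing on its right; origin on the shelf under the turntable's axis, z up; the brake housing lies at its y = -0.165 and the lever works in its x-z plane
- mat: flat glass mat, 140 x 325 mm, leather with a green felt field, under 2 mm thick, fixed to the shelf; origin on the shelf; the shot glasses stand on it in a row along its y axis (at about y = +30, -45, -120 mm, x = 0), the keeper's brass pivot post at y = +110 mm
- brake (a joint): red-gripped brake lever, hinged about the stand's y axis; 0 = down (level, brake off), grows as the grip is pulled up; sprung back towards 0 but held by ratchet notches at about 0.30, 0.60 and the last at 0.89 rad, stop at 0.97. To catch a notch the lever must be pulled a little past it (about 0.95 for the last); needs about 4 N at the grip
- brake_grip (a point): middle of the lever's red round grip, 22 mm diameter, 65 mm long along the lever, 130 mm from the hinge; points to the stand's -x at 0. In the last notch the lever slants up, its end about 220 mm above the shelf
- brake_hinge (a point): hinge axis of the brake lever, 85 mm above the shelf
- release (a joint): green round release button, 28 mm diameter, on top of the brake housing; 0 = up, grows to 0.009 m fully pressed, 5 N; when pressed more than 6 mm the ratchet lets go and the lever drops to 0. It also dips by itself while the lever clicks over notches
- release_top (a point): centre of the top of the release button, 121 mm above the shelf when up (the housing round it is 109 mm high)
- keeper (a joint): brass keeper bar turning on the mat's brass post, vertical hinge; 0 = closed, lying over the row of glasses, grows to 1.571 rad (a quarter turn clockwise from above) = open, pointing to the mat's -x; stays where it is left
- keeper_knob (a point): top of the black round knob on the keeper bar: 20 mm diameter, 34 mm high, standing on the bar 72 mm from the hinge; top 110 mm above the shelf. The bar is 18 mm wide, 8 mm thick, its underside 68 mm above the shelf, reaching 200 mm from the hinge
- keeper_hinge (a point): hinge axis of the keeper, at the underside of the bar, 68 mm above the shelf
- glass1: stemless crystal shot glass, mouth up, 42 mm diameter, 60 mm high, 110 g, heavy thick base; origin at the centre of its underside, z up. Absent glasses give None
- glass2: stemless crystal shot glass, mouth up, 42 mm diameter, 60 mm high, 110 g, heavy thick base; origin at the centre of its underside, z up. Absent glasses give None
- glass3: stemless crystal shot glass, mouth up, 42 mm diameter, 60 mm high, 110 g, heavy thick base; origin at the centre of its underside, z up. Absent glasses give None
- slot0 (a point): slot of the wooden turntable (disc 230 mm across, top 32 mm above the shelf; turns freely when the brake is off): point on the disc's top at the slot's centre, 80 mm from the turntable's axis; a dark blue felt dot ringed by four brass pins 20 mm high leaving room for 49 mm
- slot1 (a point): slot of the wooden turntable (disc 230 mm across, top 32 mm above the shelf; turns freely when the brake is off): point on the disc's top at the slot's centre, 80 mm from the turntable's axis; a dark blue felt dot ringed by four brass pins 20 mm high leaving room for 49 mm
- slot2 (a point): slot of the wooden turntable (disc 230 mm across, top 32 mm above the shelf; turns freely when the brake is off): point on the disc's top at the slot's centre, 80 mm from the turntable's axis; a dark blue felt dot ringed by four brass pins 20 mm high leaving room for 49 mm
- slot3 (a point): slot of the wooden turntable (disc 230 mm across, top 32 mm above the shelf; turns freely when the brake is off): point on the disc's top at the slot's centre, 80 mm from the turntable's axis; a dark blue felt dot ringed by four brass pins 20 mm high leaving room for 49 mm
- slot4 (a point): slot of the wooden turntable (disc 230 mm across, top 32 mm above the shelf; turns freely when the brake is off): point on the disc's top at the slot's centre, 80 mm from the turntable's axis; a dark blue felt dot ringed by four brass pins 20 mm high leaving room for 49 mm
- slot5 (a point): slot of the wooden turntable (disc 230 mm across, top 32 mm above the shelf; turns freely when the brake is off): point on the disc's top at the slot's centre, 80 mm from the turntable's axis; a dark blue felt dot ringed by four brass pins 20 mm high leaving room for 49 mm
- corkscrew: brass corkscrew with a lever arm, lying, about 150 x 50 x 15 mm; not to be moved
- scoop: pewter ice scoop, lying, about 200 x 60 x 37 mm; not to be moved
- coasters: stack of white porcelain coasters, 96 mm diameter, 30 mm high; not to be moved
Not all that is in view belongs to the job. Leave any black or brown look-alike of the glass2 alone. Leave any purple look-alike of the glass1 alone.

How it is judged:
By the outcome, as a careful person would: the job done as asked, in the order asked, and still so for the second after the job is handed in, with the robot touching nothing.
Of glass1, glass2, glass3 only 2 to 3 are there at a start; the rules pass over those that are not, and their reading is None.
At some moment in a run one of glass1, glass2, glass3 may be knocked a few centimetres aside while the robot is not near it.
It also fails if it takes over 208 s, if anything falls off the work surface, if the arm or the gripper's body presses on something with over 40 N, if the wrist force passes 120 N, or if a joint passes its speed limit or range.

## Robot

A 6-joint arm with a two-finger parallel gripper is mounted at the origin on the work surface. World frame = base frame: x ahead of the robot, y to its left, z up, the work surface at z = 0. Lengths are in m, angles in rad, forces in N, time in s.
With the tool pointing down it reaches from about 0.35 to 0.775 m from the base axis. Payload 5.5 kg.
Tool frame: the origin (TCP) lies at the very end of the fingers, on their centre line; the grasp point (between the pads) lies 19 mm behind it; z points along the fingers, x is the direction in which the jaws open and shut, and the axes are right-handed (so a half turn about z gives the same grasp; the last joint's range is limited). The gripper opens to 85 mm and grips with 20 to 120 N. Pads are 22 mm wide; open, the fingers measure 114 mm over their backs; the gripper's body (76 mm by 85 mm) begins 54 mm behind the grasp point. The pads swing forward as they close: fully open they stand 13 mm farther back than shut.
Start: joints at [-1.355, 0.313, 0.046, 1.304, 0, 1.431], TCP at [0.2, -0.539, 0.231] pointing down, gripper open.
Joint ranges: [-2.76, 2.76], [-0.86, 1.69], [-1.03, 1.26], [-2.2, 2.34], [-1.47, 1.5], [-3.14, 3.14]. Speed limits (rad/s): [2.57, 2.57, 3.14, 3.14, 3.14, 3.14].

## Interface

Orientations are given as a unit quaternion [w, x, y, z].
In Python, from workcell import monitor, eyes, ticket gives the robot as it stands.
- The arm moves only by the tool send_rows, never from a script. Its argument "targets" is a list of rows, each a list of 5 numbers: the shift along the world's x, y, z in m, then the turn about the world's z in degrees, then the closure in counts, from 0 (fully open) to 255 (shut). A call has 1 to 12 rows; each row shifts and turns the commanded pose from where the row before left it; what a row does not reach is not made up. A row lasts 1/10 s, in which the tool goes at most 50 mm and 8.59 degrees, less where a joint would pass 70% of its speed; a pose out of reach is approached as far as the arm can. A call is refused whole if a number of a shift passes 0.05 or a number of a turn 8.59, either way. A call with a gripper value outside its range is refused whole. The fingers move at their own pace and stop on an object; "newtons" is the grip in N (left out, the last holds). Time passes only in rows, so rows that do not move let the fingers close. It gives the time, the measured TCP pose, the force and the opening at its end, in the units of the state.
- monitor.get_state(): the state, without advancing time (a new reading comes with each control period).
- eyes.read_camera(name): name is "scene" or "top" or "wrist"; returns a dict with "img" (384x512x3 uint8, red, green, blue), "z_map" (384x512 float32, m along the optical axis (not along the pixel's ray), 0 where there is no reading), "camera_matrix" (3x3 intrinsics, pixels), "k1" (the pictures are not rectified: a ray, as slopes to the right and down, at radius r is drawn at 1 + k1 r^2 times it, then the intrinsics apply), "pose" (4x4, takes a point from camera to world coordinates); the wrist camera has in their place "T_tool_cam" (4x4, takes a point from camera to tool coordinates, whose origin is the TCP and whose axes are the tool frame's). Camera axes: x right, y down, z forward; pixel columns grow to the right and rows downward; lengths in m; the calibration is good to about 2 mm. A picture is of the moment at which its call begins: read the wrist's pose just before it.
- ticket.hand_in(): hands the job in, once; it reports no verdict.
Trained networks look in the newest picture that a camera, given by its name, has taken for a name from the list of things; names that differ only in an ending like _2 or _b are one class to them, and where a whole thing is asked for, a point or a joint stands for the part that bears it (a point fixed in the world has none). Each returns a list of dicts, best first, with "conf" (0 to 1); they miss things now and then, are a little off and sometimes report something else, mostly with a low value. They report only what shows in the picture. A call takes as long as a camera call. They do not tell look-alikes from the thing itself.
- eyes.spot_in(name, camera): "xyz" ([x, y, z] in m, in world coordinates, good to about 4 mm: the middle of the surface that is visible of it).
- eyes.tip_of(name, camera): "xyz" ([x, y, z] in m, in world coordinates, good to about 4 mm: a listed point, or the origin of a listed thing).
The state is a dict: "clock": time; "joint_pos": joint angles; "qvel": joint speeds; "tau": joint torques, N m; "tcp_pos": TCP position; "orientation": TCP orientation; "wrist_force": force on the tool from outside, world axes, zero at the start; "ft_torque": the same for the moment, N m; "finger_gap": finger opening in m.
Only numpy, scipy, OpenCV 4.12 (cv2) and the standard library are available. Lean on these libraries where they do the work, as an engineer would, in place of code of your own. Each camera call takes 0.05 s, during which the arm holds its last target.

## Working session

There is one attempt and no reset: what is moved stays moved. The work goes in short steps, Python scripts to look and compute and a tool call to move; the robot and the scene stay as the last step left them, time stands still between calls to the robot, and variables do not carry over. Pictures are saved under pics/ and viewed, and the job is handed in when it is done.

Besides the shell and the picture viewer there is one more tool, called after "Request:" as name(argument=value, ...), one argument or row to a line, values as JSON. send_rows: Moves the arm, as the interface text tells. Its arguments: {"type":"object","properties":{"targets":{"type":"array"},"newtons":{"type":"number"}},"required":["targets"]}

```bash
mkdir -p pics; cat > h.py <<'E'
import numpy as np, cv2
from workcell import monitor, eyes, ticket
def shot(n,f):
    d=eyes.read_camera(n); cv2.imwrite('pics/'+f,cv2.cvtColor(d['img'],cv2.COLOR_RGB2BGR)); return d
def world(d,u,v,T=None):
    K=d['camera_matrix'];x=(u-K[0,2])/K[0,0];y=(v-K[1,2])/K[1,1];r=np.hypot(x,y);s=1.
    for _ in range(20): s=1/(1+d['k1']*(r*s)**2)
    z=d['z_map'][int(v),int(u)]
    P=np.array([x*s*z,y*s*z,z,1]);T=d['pose'] if T is None else T
    return (T@P)[:3]
E
python3 - <<'E'
from h import *
s=monitor.get_state();print(s)
for c in('scene','top'):
    d=shot(c,c+'0.png');print(c,d['pose'],d['camera_matrix'],d['k1'])
    for n in ['stand','mat','brake_grip','brake_hinge','release_top','keeper_knob','keeper_hinge','glass1','glass2','glass3','slot0','slot1','slot2','slot3','slot4','slot5','corkscrew','scoop','coasters']:
        print(n,[(np.round(r['xyz'],3).tolist(),round(r['conf'],2)) for r in eyes.tip_of(n,c)][:4])
E
```

```text
{'clock': 0.0, 'joint_pos': array([-1.35457360e+00,  3.14020849e-01,  4.49517590e-02,  1.30360927e+00,
        1.57703838e-05,  1.43123172e+00]), 'qvel': array([ 1.91865662e-03, -6.00900307e-05, -9.68206278e-04, -9.78305972e-04,
       -1.31045524e-04,  1.16965077e-03]), 'tau': array([ 4.32401539e-04, -4.80624533e+01,  2.98533279e+01,  1.92761229e-02,
       -1.54839768e-04, -5.78972475e-06]), 'tcp_pos': array([ 0.20018907, -0.53846319,  0.23038612]), 'orientation': array([-6.45196265e-04,  8.21074689e-01, -5.70819998e-01, -6.85048758e-04]), 'wrist_force': array([-0.5868912 ,  1.27008114, -0.36821484]), 'ft_torque': array([ 0.0131734 , -0.03166835,  0.01671417]), 'finger_gap': 0.08511296825906048}
scene [[-0.65324363  0.47307902 -0.59115903  1.27641649]
 [ 0.75711726  0.4011318  -0.51562267  0.61842873]
 [-0.00679759 -0.78440393 -0.62021309  0.84916328]
 [ 0.          0.          0.          1.        ]] [[467.58907624   0.         250.43679763]
 [  0.         467.58907624 200.30362119]
 [  0.           0.           1.        ]] 0.033313708179489455
stand [([0.489, 0.158, 0.002], 0.9
[... 3163 characters left out ...]
4), ([0.452, 0.232, 0.032], 0.69)]
slot2 [([0.453, 0.088, 0.034], 0.94), ([0.535, 0.09, 0.032], 0.94), ([0.53, 0.226, 0.03], 0.84), ([0.452, 0.232, 0.032], 0.69)]
slot3 [([0.453, 0.088, 0.034], 0.94), ([0.535, 0.09, 0.032], 0.94), ([0.53, 0.226, 0.03], 0.84), ([0.452, 0.232, 0.032], 0.69)]
slot4 [([0.453, 0.088, 0.034], 0.94), ([0.535, 0.09, 0.032], 0.94), ([0.53, 0.226, 0.03], 0.84), ([0.452, 0.232, 0.032], 0.69)]
slot5 [([0.453, 0.088, 0.034], 0.94), ([0.535, 0.09, 0.032], 0.94), ([0.53, 0.226, 0.03], 0.84), ([0.452, 0.232, 0.032], 0.69)]
corkscrew [([0.394, -0.029, 0.001], 0.61)]
scoop [([0.638, 0.414, 0.002], 0.88)]
coasters [([0.746, -0.121, 0.003], 0.92), ([0.55, -0.366, 0.004], 0.43)]
```

View pics/scene0.png

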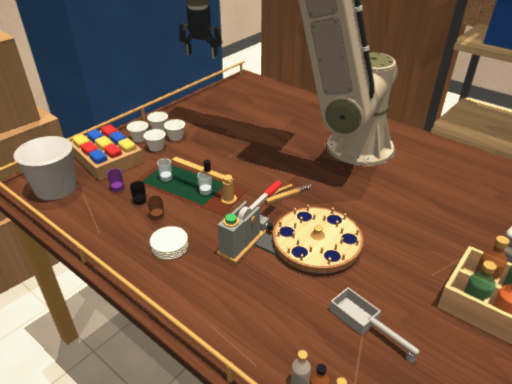

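View pics/top0.png

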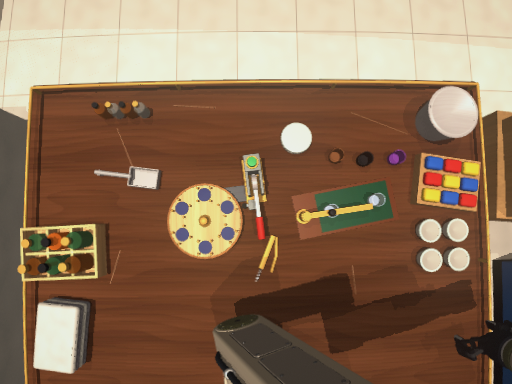

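Request:
send_rows(
  targets=[
    [0.0136,0.0264,0,8.4,120],
    [0.0136,0.0264,0,8.4,120],
    [0.0136,0.0264,0,8.4,120],
    [0.0136,0.0264,0,8.4,120],
    [0.0136,0.0264,0,8.4,120],
    [0.0136,0.0264,0,8.4,120],
    [0.0136,0.0264,0,8.4,120],
    [0.0136,0.0264,0,8.4,120],
    [0.0136,0.0264,0,8.4,120],
    [0.0136,0.0264,0,8.4,120],
    [0.0136,0.0264,0,8.4,120],
    [0.0136,0.0264,0,8.4,120],
  ],
  newtons=50,
)

```text
clock: 3.2
tcp_pos: [0.3639, -0.2212, 0.2315]
orientation: [0.0, 0.962, 0.272, 0.0]
wrist_force: [0.5, 0.2, -0.0]
finger_gap: 0.0452
```

Request:
send_rows(
  targets=[
    [0.0136,0.0264,0,8.4,120],
    [0.0136,0.0264,0,8.4,120],
    [0.0136,0.0264,0,8.4,120],
    [0.0136,0.0264,0,8.4,120],
    [0.0136,0.0264,0,8.4,120],
    [0.0136,0.0264,0,8.4,120],
    [0.0136,0.0264,0,8.4,120],
    [0.0136,0.0264,0,8.4,120],
    [0,0,0,0,120],
    [0,0,0,0,120],
  ],
)

```text
clock: 4.2
tcp_pos: [0.4722, -0.0106, 0.2312]
orientation: [-0.0, 0.653, 0.757, -0.0]
wrist_force: [-0.3, -0.6, -0.6]
finger_gap: 0.0452
```

```bash
cat >> h.py <<'E'
from scipy.spatial.transform import Rotation as R
def tcpT(s):
    q=s['orientation'];T=np.eye(4);T[:3,:3]=R.from_quat([q[1],q[2],q[3],q[0]]).as_matrix();T[:3,3]=s['tcp_pos'];return T
def st():
    s=monitor.get_state();T=tcpT(s);print('t %.2f tcp %s jawang %.1f gap %.4f F %s'%(s['clock'],np.round(s['tcp_pos'],4),np.degrees(np.arctan2(T[1,0],T[0,0])),s['finger_gap'],np.round(s['wrist_force'],1)),np.round(s['joint_pos'],2));return s,T
def wshot(f):
    s,T=st();d=shot('wrist',f);d['pose']=T@d['T_tool_cam'];return d
def nets(cam,*ns,f=None):
    for n in ns: print(n,cam,[(np.round(r['xyz'],3).tolist(),round(r['conf'],2)) for r in (f or eyes.tip_of)(n,cam)][:5])
E
python3 - <<'E'
from h import *
d=wshot('w1.png');nets('wrist','brake_grip','brake_hinge','release_top','slot0')
print(d['T_tool_cam'])
E
```

```text
t 4.20 tcp [ 0.4722 -0.0106  0.2312] jawang 98.4 gap 0.0452 F [-0.3 -0.6 -0.6] [-0.19  0.12 -0.21  1.25 -0.   -0.34]
brake_grip wrist [([0.472, -0.007, 0.085], 0.8)]
brake_hinge wrist [([0.6, 0.013, 0.084], 0.73)]
release_top wrist []
slot0 wrist [([0.454, 0.229, 0.032], 0.77), ([0.41, 0.156, 0.033], 0.75), ([0.452, 0.09, 0.033], 0.68), ([0.575, 0.164, 0.027], 0.63)]
[[ 9.99999974e-01 -2.25721036e-04 -3.78104768e-05 -2.22613065e-04]
 [ 2.27555143e-04  9.62953750e-01  2.69666503e-01 -6.88268538e-02]
 [-2.44596620e-05 -2.69666505e-01  9.62953776e-01 -1.42941189e-01]
 [ 0.00000000e+00  0.00000000e+00  0.00000000e+00  1.00000000e+00]]
```

View pics/w1.png

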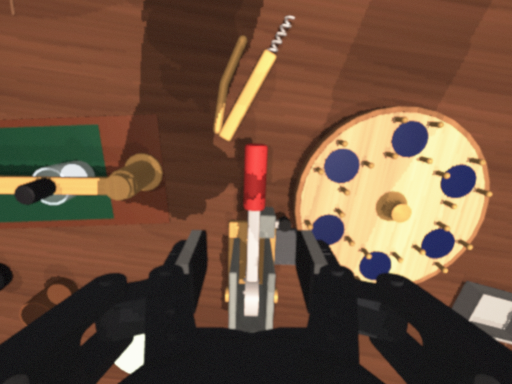

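Request:
send_rows(
  targets=[
    [0,0.001,-0.035,0,120],
    [0,0.001,-0.045,0,120],
    [0,0,-0.045,0,120],
    [0,0,-0.025,0,120],
    [0,0,-0.014,0,120],
    [0,0,0,0,255],
    [0,0,0,0,255],
    [0,0,0,0,255],
    [0,0,0,0,255],
    [0,0,0,0,255],
  ],
  newtons=50,
)

```text
clock: 5.45
tcp_pos: [0.4706, -0.0073, 0.0677]
orientation: [-0.002, 0.654, 0.757, 0.001]
wrist_force: [-3.6, 7.0, -2.1]
finger_gap: 0.0204
```

```bash
python3 - <<'E'
from h import *
d=wshot('w2.png')
r=.13;h=np.radians(8.4);p=None
for a in np.linspace(0,.955,13):
    q=np.array([-r*np.cos(a)*np.cos(h),-r*np.cos(a)*np.sin(h),r*np.sin(a)])
    if p is not None: print(np.round(q-p,4))
    p=q
E
```

```text
t 5.45 tcp [ 0.4706 -0.0073  0.0677] jawang 98.4 gap 0.0204 F [-3.6  7.  -2.1] [-0.19  0.24 -0.49  0.85  0.   -0.33]
[0.0004 0.0001 0.0103]
[0.0012 0.0002 0.0103]
[0.002  0.0003 0.0101]
[0.0028 0.0004 0.0099]
[0.0036 0.0005 0.0097]
[0.0043 0.0006 0.0094]
[0.0051 0.0007 0.009 ]
[0.0058 0.0008 0.0086]
[0.0064 0.0009 0.0081]
[0.007  0.001  0.0075]
[0.0076 0.0011 0.0069]
[0.0081 0.0012 0.0063]
```

View pics/w2.png

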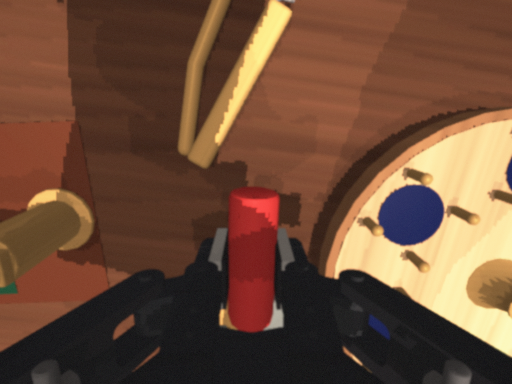

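Request:
send_rows(
  targets=[
    [0.0004,0.0001,0.0103,0,255],
    [0.0012,0.0002,0.0103,0,255],
    [0.002,0.0003,0.0101,0,255],
    [0.0028,0.0004,0.0099,0,255],
    [0.0036,0.0005,0.0097,0,255],
    [0.0043,0.0006,0.0094,0,255],
    [0.0051,0.0007,0.009,0,255],
    [0.0058,0.0008,0.0086,0,255],
    [0.0064,0.0009,0.0081,0,255],
    [0.007,0.001,0.0075,0,255],
    [0.0076,0.0011,0.0069,0,255],
    [0.0081,0.0012,0.0063,0,255],
  ],
)

```text
clock: 6.7
tcp_pos: [0.5251, -0.0007, 0.1729]
orientation: [-0.002, 0.654, 0.757, -0.001]
wrist_force: [1.1, 2.8, -13.6]
finger_gap: 0.0202
```

```bash
python3 - <<'E'
from h import *
d=wshot('w3.png');d=shot('scene','s3.png');nets('scene','brake_grip','brake_hinge')
cv2.imwrite('pics/s3c.png',cv2.resize(cv2.imread('pics/s3.png')[120:280,150:350],None,fx=3,fy=3))
E
```

```text
t 6.70 tcp [ 0.5251 -0.0007  0.1729] jawang 98.3 gap 0.0202 F [  1.1   2.8 -13.6] [-0.15  0.25 -0.19  1.14  0.   -0.3 ]
brake_grip scene [([0.52, -0.003, 0.187], 0.7)]
brake_hinge scene [([0.601, 0.006, 0.081], 0.73)]
```

View pics/s3c.png

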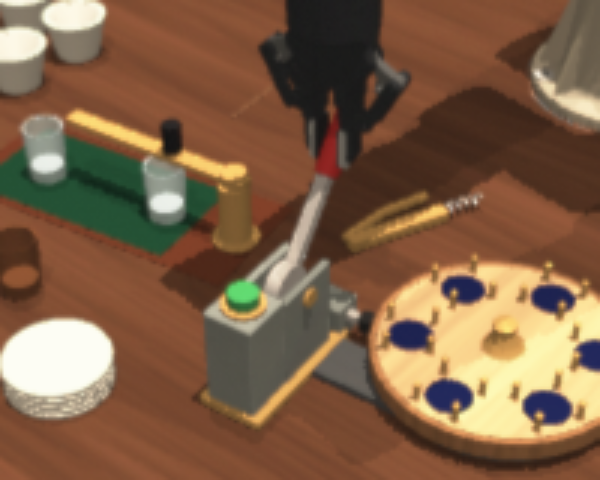

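View pics/w3.png

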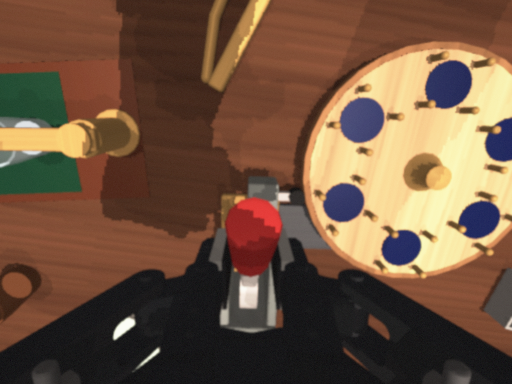

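Request:
send_rows(
  targets=[
    [0.0025,0,0.002,0,255],
    [0,0,0,0,255],
  ],
)

```text
clock: 7.1
tcp_pos: [0.5276, -0.0005, 0.1744]
orientation: [-0.002, 0.654, 0.757, -0.0]
wrist_force: [-0.9, 6.1, -11.8]
finger_gap: 0.0203
```

```bash
python3 - <<'E'
from h import *
st();shot('scene','s4.png');nets('scene','brake_grip','brake_hinge')
E
```

```text
t 7.10 tcp [ 5.276e-01 -5.000e-04  1.744e-01] jawang 98.4 gap 0.0203 F [ -0.9   6.1 -11.8] [-0.15  0.25 -0.18  1.14  0.   -0.3 ]
brake_grip scene [([0.519, 0.001, 0.185], 0.74)]
brake_hinge scene [([0.601, 0.005, 0.081], 0.66), ([0.532, 0.232, 0.035], 0.38)]
```

Request:
send_rows(
  targets=[
    [-0.0032,-0.0005,-0.0022,0,255],
    [-0.0032,-0.0005,-0.0022,0,255],
    [0,0,0,0,120],
    [0,0,0,0,120],
    [0,0,0,0,120],
    [0,0,0,0,120],
    [0,0,0.02,0,120],
    [0,0,0.04,0,120],
    [0,0,0.05,0,120],
  ],
)

```text
clock: 8.15
tcp_pos: [0.5214, -0.0023, 0.2806]
orientation: [-0.002, 0.654, 0.757, -0.001]
wrist_force: [0.6, -0.3, -0.1]
finger_gap: 0.0451
```

```bash
python3 - <<'E'
from h import *
st();shot('scene','s5.png');nets('scene','brake_grip','brake_hinge','keeper_knob','keeper_hinge')
cv2.imwrite('pics/s5c.png',cv2.resize(cv2.imread('pics/s5.png')[120:280,150:350],None,fx=3,fy=3))
E
```

```text
t 8.15 tcp [ 0.5214 -0.0023  0.2806] jawang 98.4 gap 0.0451 F [ 0.6 -0.3 -0.1] [-0.16  0.2   0.02  1.39 -0.   -0.3 ]
brake_grip scene [([0.748, -0.127, 0.004], 0.68), ([0.516, -0.001, 0.185], 0.62)]
brake_hinge scene [([0.6, 0.003, 0.081], 0.74), ([0.499, -0.145, 0.067], 0.47)]
keeper_knob scene [([0.51, -0.215, 0.11], 0.69)]
keeper_hinge scene [([0.5, -0.146, 0.067], 0.94)]
```

View pics/s5c.png

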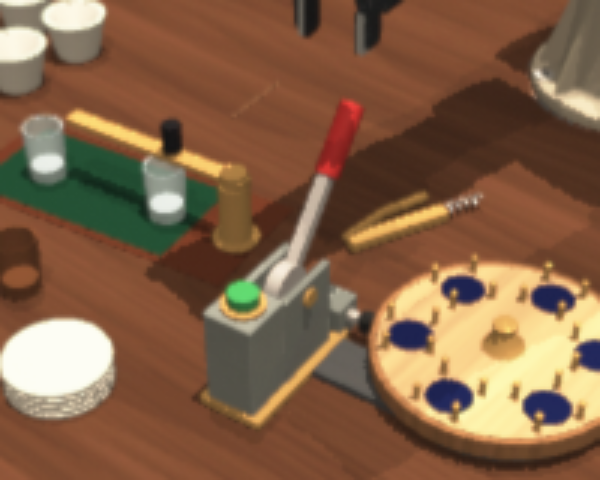

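Request:
send_rows(
  targets=[
    [-0.001,-0.04,0,8.5,120],
    [-0.001,-0.04,0,8.5,120],
    [-0.001,-0.04,0,8.5,120],
    [-0.001,-0.03,-0.01,8.5,120],
    [-0.001,-0.03,-0.02,8.5,120],
    [-0.001,-0.03,-0.02,8.5,120],
    [-0.001,0,-0.02,8.5,120],
    [-0.001,0,-0.01,8.5,120],
    [0,0,0,8.5,120],
    [0,0,0,8.5,120],
    [0,0,0,8.5,120],
    [0,0,0,0,120],
  ],
)

```text
clock: 9.6
tcp_pos: [0.5137, -0.2102, 0.1991]
orientation: [-0.001, -0.101, 0.995, 0.001]
wrist_force: [0.2, 0.8, -0.5]
finger_gap: 0.0449
```

```bash
python3 - <<'E'
from h import *
d=wshot('w4.png');nets('wrist','keeper_knob','keeper_hinge','mat','glass1')
E
```

```text
t 9.60 tcp [ 0.5137 -0.2102  0.1991] jawang -168.4 gap 0.0449 F [ 0.2  0.8 -0.5] [-0.53  0.29 -0.07  1.22 -0.   -2.31]
keeper_knob wrist [([0.51, -0.217, 0.111], 0.95)]
keeper_hinge wrist [([0.499, -0.144, 0.068], 0.68), ([0.393, -0.027, -0.001], 0.57)]
mat wrist [([0.525, -0.253, 0.002], 0.9)]
glass1 wrist [([0.549, -0.373, -0.002], 0.67), ([0.693, -0.247, -0.002], 0.59)]
```

View pics/w4.png

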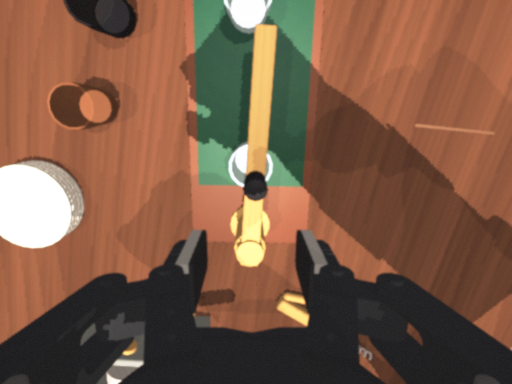

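Request:
send_rows(
  targets=[
    [-0.003,-0.006,-0.03,0,120],
    [0,0,-0.04,0,120],
    [0,0,-0.03,0,120],
    [0,0,-0.016,0,120],
    [0,0,0,0,255],
    [0,0,0,0,255],
    [0,0,0,0,255],
    [0,0,0,0,255],
  ],
  newtons=40,
)

```text
clock: 10.65
tcp_pos: [0.5117, -0.2165, 0.0851]
orientation: [-0.0, -0.101, 0.995, 0.0]
wrist_force: [-0.3, 1.0, -7.8]
finger_gap: 0.0184
```

```bash
python3 - <<'E'
from h import *
s,T=st()
h=np.array([.4993,-.144]);k=s['tcp_pos'][:2]
v=k-h;a0=np.arctan2(v[1],v[0]);r=np.hypot(*v);print(r,np.degrees(a0))
p=k
n=22
for i in range(1,n+1):
    a=a0+i/n*(np.radians(-169)-a0);q=h+r*np.array([np.cos(a),np.sin(a)]);print(np.round(q-p,4).tolist(),end=' ');p=q
print(np.degrees((np.radians(-169)-a0)/n))
E
```

```text
t 10.65 tcp [ 0.5117 -0.2165  0.0851] jawang -168.5 gap 0.0184 F [-0.3  1.  -7.8] [-0.54  0.36 -0.26  0.95  0.   -2.32]
0.07349942768602856 -80.306875074433
[-0.0051, -0.0007] [-0.0052, -0.0003] [-0.0052, 0.0] [-0.0052, 0.0004] [-0.0051, 0.0008] [-0.005, 0.0011] [-0.005, 0.0015] [-0.0048, 0.0018] [-0.0047, 0.0022] [-0.0045, 0.0025] [-0.0044, 0.0028] [-0.0041, 0.0031] [-0.0039, 0.0034] [-0.0037, 0.0036] [-0.0034, 0.0039] [-0.0031, 0.0041] [-0.0028, 0.0043] [-0.0025, 0.0045] [-0.0022, 0.0047] [-0.0019, 0.0048] [-0.0015, 0.0049] [-0.0012, 0.005] -4.031505678434863
```

Request:
send_rows(
  targets=[
    [-0.0051,-0.0007,0,-4.0,255],
    [-0.0052,-0.0003,0,-4.0,255],
    [-0.0052,0.0,0,-4.0,255],
    [-0.0052,0.0004,0,-4.0,255],
    [-0.0051,0.0008,0,-4.0,255],
    [-0.005,0.0011,0,-4.0,255],
    [-0.005,0.0015,0,-4.0,255],
    [-0.0048,0.0018,0,-4.0,255],
    [-0.0047,0.0022,0,-4.0,255],
    [-0.0045,0.0025,0,-4.0,255],
    [-0.0044,0.0028,0,-4.0,255],
  ],
)

```text
clock: 11.75
tcp_pos: [0.4583, -0.2032, 0.0851]
orientation: [0.001, 0.28, 0.96, 0.002]
wrist_force: [5.3, 5.1, -10.8]
finger_gap: 0.0183
```

Request:
send_rows(
  targets=[
    [-0.0041,0.0031,0,-4.0,255],
    [-0.0039,0.0034,0,-4.0,255],
    [-0.0037,0.0036,0,-4.0,255],
    [-0.0034,0.0039,0,-4.0,255],
    [-0.0031,0.0041,0,-4.0,255],
    [-0.0028,0.0043,0,-4.0,255],
    [-0.0025,0.0045,0,-4.0,255],
    [-0.0022,0.0047,0,-4.0,255],
    [-0.0019,0.0048,0,-4.0,255],
    [-0.0015,0.0049,0,-4.0,255],
    [-0.0012,0.005,0,-4.0,255],
  ],
)

```text
clock: 12.85
tcp_pos: [0.4295, -0.1574, 0.0852]
orientation: [0.001, 0.619, 0.785, 0.002]
wrist_force: [9.4, 3.4, -17.6]
finger_gap: 0.0185
```

```bash
python3 - <<'E'
from h import *
st();shot('top','t6.png');nets('top','keeper_knob','keeper_hinge','glass1','mat')
cv2.imwrite('pics/t6c.png',cv2.resize(cv2.imread('pics/t6.png')[130:310,230:430],None,fx=3,fy=3))
E
```

```text
t 12.85 tcp [ 0.4295 -0.1574  0.0852] jawang 103.5 gap 0.0185 F [  9.4   3.4 -17.6] [-0.53  0.19 -0.5   0.88  0.   -0.76]
keeper_knob top [([0.43, -0.161, 0.104], 0.64), ([0.654, 0.014, 0.123], 0.49)]
keeper_hinge top [([0.502, -0.145, 0.07], 0.8)]
glass1 top [([0.549, -0.368, 0.001], 0.59), ([0.675, -0.337, 0.003], 0.5), ([0.519, -0.222, -0.003], 0.45), ([0.687, -0.244, 0.002], 0.44)]
mat top [([0.523, -0.253, 0.004], 0.58), ([0.746, -0.122, 0.0], 0.19)]
```

View pics/t6c.png

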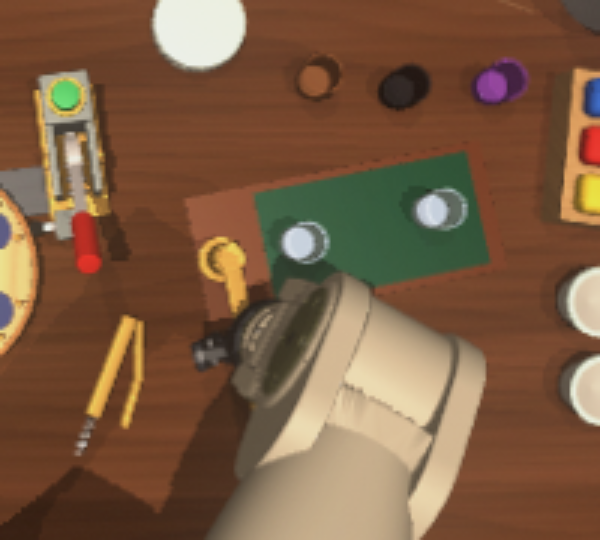

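Request:
send_rows(
  targets=[
    [-0.0005,0.003,0,-1,255],
    [-0.0003,0.003,0,-1,255],
    [0,0,0,0,255],
  ],
)

```text
clock: 13.4
tcp_pos: [0.4299, -0.1571, 0.0854]
orientation: [0.005, 0.633, 0.774, -0.002]
wrist_force: [9.0, -17.2, -26.0]
finger_gap: 0.0188
```

Request:
send_rows(
  targets=[
    [0,-0.004,0,0,255],
    [0,0,0,0,120],
    [0,0,0,0,120],
    [0,0,0,0,120],
    [0,0,0.04,0,60],
    [0,0,0.04,-6,0],
    [0.03,-0.02,0.04,-8.5,0],
    [0.03,-0.022,0.04,-8.5,0],
    [0.028,-0.022,0,-8.5,0],
    [0,0,0,-8.5,0],
    [0,0,0,-8.5,0],
    [0,0,0,-8.5,0],
  ],
)

```text
clock: 14.6
tcp_pos: [0.51, -0.2171, 0.2393]
orientation: [0.0, 0.927, 0.376, 0.0]
wrist_force: [-0.6, 0.0, -0.5]
finger_gap: 0.0855
```

Request:
send_rows(
  targets=[
    [0,0,0,-8.5,0],
    [0,0,0,-8.5,0],
    [0,0,0,-8.5,0],
    [0,0,0,-8,0],
    [0,0,0,0,0],
  ],
)

```text
clock: 15.1
tcp_pos: [0.5098, -0.2168, 0.2395]
orientation: [0.0, 0.995, 0.096, 0.0]
wrist_force: [0.6, 0.5, -0.4]
finger_gap: 0.0857
```

```bash
python3 - <<'E'
from h import *
d=wshot('w7.png');nets('wrist','glass1');d=shot('scene','s7.png')
nets('scene','glass1','keeper_knob','keeper_hinge','brake_grip');shot('top','t7.png');nets('top','glass1','slot0','keeper_knob','keeper_hinge')
cv2.imwrite('pics/s7c.png',cv2.resize(cv2.imread('pics/s7.png')[120:280,100:300],None,fx=3,fy=3))
E
```

```text
t 15.10 tcp [ 0.5098 -0.2168  0.2395] jawang 11.0 gap 0.0857 F [ 0.6  0.5 -0.4] [-0.55  0.27  0.01  1.31 -0.    0.83]
glass1 wrist [([0.694, -0.247, -0.001], 0.89), ([0.681, -0.44, 0.001], 0.88), ([0.547, -0.37, 0.002], 0.62), ([0.52, -0.226, 0.004], 0.6), ([0.677, -0.332, -0.001], 0.4)]
glass1 scene [([0.686, -0.245, 0.006], 0.78), ([0.55, -0.367, -0.0], 0.76), ([0.675, -0.335, -0.004], 0.76), ([0.679, -0.438, -0.0], 0.75), ([0.516, -0.225, 0.001], 0.64)]
keeper_knob scene [([0.431, -0.161, 0.11], 0.92), ([0.523, -0.254, -0.0], 0.22)]
keeper_hinge scene [([0.499, -0.145, 0.069], 0.58), ([0.453, 0.094, 0.035], 0.53)]
brake_grip scene [([0.519, -0.0, 0.187], 0.97)]
glass1 top [([0.687, -0.247, 0.002], 0.68), ([0.517, -0.221, -0.006], 0.64), ([0.681, -0.435, 0.003], 0.64), ([0.677, -0.336, 0.0], 0.6)]
slot0 top [([0.451, 0.086, 0.032], 0.96), ([0.532, 0.093, 0.033], 0.89), ([0.456, 0.232, 0.033], 0.75), ([0.41, 0.161, 0.03], 0.64), ([0.571, 0.161, 0.03], 0.62)]
keeper_knob top [([0.43, -0.158, 0.104], 0.63)]
keeper_hinge top [([0.497, -0.142, 0.068], 0.88)]
```

View pics/w7.png

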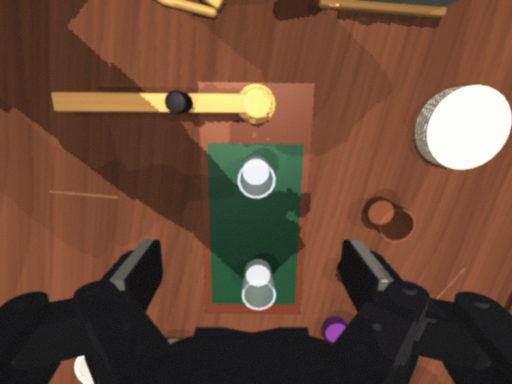

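View pics/s7c.png

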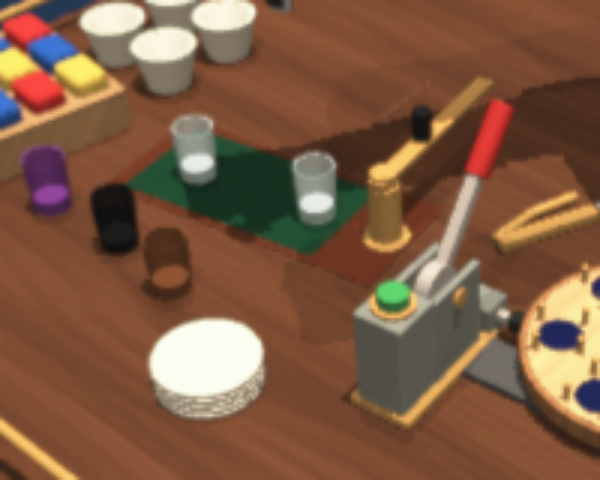

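Request:
send_rows(
  targets=[
    [0.0037,-0.0035,-0.04,0,0],
    [0.004,-0.0035,-0.045,0,0],
    [0,0,-0.045,0,0],
    [0,0,-0.04,0,0],
    [0,0,-0.03,0,0],
    [0,0,-0.012,0,0],
    [0,0,0,0,255],
    [0,0,0,0,255],
    [0,0,0,0,255],
    [0,0,0,0,255],
    [0,0,0,0,255],
    [0,0,0,0,255],
  ],
  newtons=35,
)

```text
clock: 16.9
tcp_pos: [0.5191, -0.225, 0.029]
orientation: [0.001, 0.995, 0.096, 0.002]
wrist_force: [-0.1, -0.7, 6.8]
finger_gap: 0.0414
```

```bash
python3 - <<'E'
from h import *
wshot('w8.png')
E
```

```text
t 16.90 tcp [ 0.5191 -0.225   0.029 ] jawang 11.0 gap 0.0414 F [-0.1 -0.7  6.8] [-0.55  0.43 -0.3   0.83 -0.    0.83]
```

View pics/w8.png

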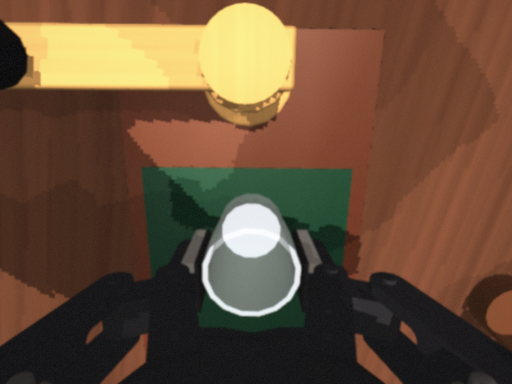

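```bash
cat >> h.py <<'E'
def proj(d,P):
    P=np.atleast_2d(P);C=np.linalg.inv(d['pose'])@np.c_[P,np.ones(len(P))].T
    x=C[0]/C[2];y=C[1]/C[2];k=1+d['k1']*(x*x+y*y);K=d['camera_matrix'];return np.c_[K[0,0]*x*k+K[0,2],K[1,1]*y*k+K[1,2]]
def ray_plane(d,u,v,z):
    K=d['camera_matrix'];x=(u-K[0,2])/K[0,0];y=(v-K[1,2])/K[1,1];x0,y0=x,y
    for _ in range(20): s=1/(1+d['k1']*(x*x+y*y));x,y=x0*s,y0*s
    o=d['pose'][:3,3];r=d['pose'][:3,:3]@np.array([x,y,1]);return o+r*(z-o[2])/r[2]
E
python3 - <<'E'
from h import *
s,T=st();d=eyes.read_camera('wrist');d['pose']=T@d['T_tool_cam']
t=np.linspace(0,2*np.pi,100)
for dy in(-.006,-.003,0,.003,.006):
    L=np.c_[.021*np.cos(t),dy+.021*np.sin(t),np.full(100,s['tcp_pos'][2]-.0618)]
    p=proj(d,(T[:3,:3]@L.T).T+T[:3,3]);print(dy,p.min(0).round(),p.max(0).round())
E
```

```text
t 16.95 tcp [ 0.5191 -0.225   0.029 ] jawang 11.0 gap 0.0411 F [-0.   0.7  7.1] [-0.55  0.43 -0.3   0.83 -0.    0.83]
-0.006 [201. 217.] [304. 309.]
-0.003 [201. 224.] [303. 315.]
0 [202. 232.] [303. 321.]
0.003 [202. 238.] [303. 327.]
0.006 [202. 245.] [302. 333.]
```

Request:
send_rows(
  targets=[
    [0,0,0.01,0,255],
    [0,0,0.03,0,255],
    [0,0,0.045,0,255],
    [0,0,0.045,0,255],
    [0,0,0.045,0,255],
    [0,0,0.045,0,255],
    [0,0.02,0.04,0,255],
    [0,0.04,0.01,0,255],
    [0,0.045,0,0,255],
    [0,0.045,0,0,255],
    [0,0.045,0,0,255],
    [0,0.045,0,0,255],
  ],
)

```text
clock: 18.2
tcp_pos: [0.5168, 0.0178, 0.2977]
orientation: [0.0, 0.995, 0.096, 0.0]
wrist_force: [0.3, -0.3, -1.5]
finger_gap: 0.0413
```

Request:
send_rows(
  targets=[
    [0,0.045,0,0,255],
    [0,0.045,0,0,255],
    [0,0.035,0,0,255],
    [0,0.02,0,0,255],
    [0,0,0,0,255],
    [0,0,0,0,255],
  ],
)

```text
clock: 18.8
tcp_pos: [0.5171, 0.1612, 0.2971]
orientation: [0.0, 0.995, 0.097, 0.0]
wrist_force: [-0.1, -0.7, -1.9]
finger_gap: 0.0412
```

```bash
python3 - <<'E'
from h import *
d=wshot('w9.png');nets('wrist','slot0')
b=cv2.cvtColor(d['img'],cv2.COLOR_RGB2HSV);m=cv2.inRange(b,(110,120,40),(130,255,255))
n,l,s,c=cv2.connectedComponentsWithStats(m)
for i in range(1,n):
    if s[i,4]>150: print(c[i].round(),s[i],ray_plane(d,*c[i],.033).round(4))
E
```

```text
t 18.80 tcp [0.5171 0.1612 0.2971] jawang 11.1 gap 0.0412 F [-0.1 -0.7 -1.9] [ 0.15  0.24  0.11  1.44 -0.    1.53]
slot0 wrist [([0.412, 0.16, 0.032], 0.8), ([0.451, 0.088, 0.028], 0.77), ([0.456, 0.229, 0.033], 0.76), ([0.39, -0.028, -0.005], 0.65), ([0.572, 0.163, 0.031], 0.57)]
[291. 167.] [278 155  26  24 410] [0.573 0.161 0.033]
[197. 199.] [185 188  25  23 457] [0.4522 0.0911 0.033 ]
```

View pics/w9.png

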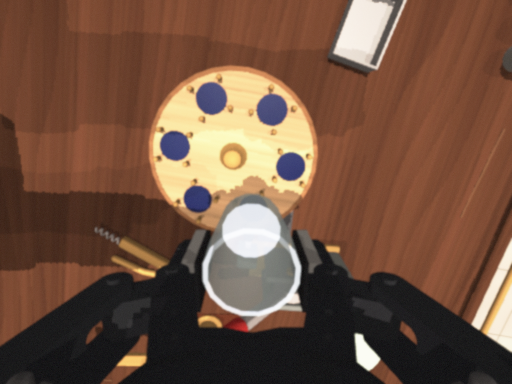

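```bash
python3 - <<'E'
from h import *
d=wshot('w9b.png')
b=d['img'].astype(int);m=((b[...,2]>b[...,0]+20)&(b[...,2]>50)).astype(np.uint8)
n,l,s,c=cv2.connectedComponentsWithStats(m)
P=[]
for i in range(1,n):
    if s[i,4]>300: p=ray_plane(d,*c[i],.033);P.append(p);print(c[i].round(),s[i],p.round(4))
P=np.array(P)[:,:2];P=P[np.abs(np.hypot(*(P-[.493,.16]).T)-.08)<.012]
from scipy.optimize import least_squares
def f(x):
    a=np.arctan2(P[:,1]-x[1],P[:,0]-x[0]);k=np.round((a-x[2])/(np.pi/3));a=x[2]+k*np.pi/3
    return (P-(x[:2]+.08*np.c_[np.cos(a),np.sin(a)])).ravel()
r=least_squares(f,[.493,.16,.01]);x=r.x;print(x,r.fun)
for k in range(6):print(k,x[:2]+.08*np.array([np.cos(x[2]+k*np.pi/3),np.sin(x[2]+k*np.pi/3)]))
E
```

```text
t 18.90 tcp [0.5174 0.1602 0.2971] jawang 11.0 gap 0.0414 F [ 0.4 -0.4 -0.6] [ 0.15  0.24  0.11  1.44 -0.    1.53]
[211.  97.] [197  82  29  31 703] [0.4502 0.2302 0.033 ]
[271. 108.] [257  94  29  30 676] [0.5301 0.2313 0.033 ]
[174. 145.] [161 131  28  28 615] [0.4113 0.1601 0.033 ]
[290. 165.] [277 152  27  27 581] [0.5712 0.1627 0.033 ]
[197. 198.] [185 186  25  25 513] [0.4522 0.0915 0.033 ]
[0.49120567 0.16143033 0.01540188] [ 6.60421299e-05  6.35579533e-05 -3.37312089e-05 -6.09838670e-06
  6.12868080e-05 -7.95572505e-05 -8.61057386e-06  4.51912659e-05
 -8.49871552e-05 -2.30935820e-05]
0 [0.57119618 0.16266243]
1 [0.53013389 0.2313202 ]
2 [0.45014338 0.2300881 ]
3 [0.41121516 0.16019823]
4 [0.45227745 0.09154047]
5 [0.53226796 0.09277257]
```

Request:
send_rows(
  targets=[
    [0.0048,0.0224,0,0,255],
    [0.0048,0.0225,-0.03,0,255],
    [0.0047,0.0225,-0.045,0,255],
    [0,0,-0.045,0,255],
    [0,0,-0.04,0,255],
    [0,0,-0.02,0,255],
    [0,0,0,0,255],
  ],
)

```text
clock: 19.65
tcp_pos: [0.5292, 0.2263, 0.1136]
orientation: [0.001, 0.995, 0.095, -0.004]
wrist_force: [-0.8, -0.4, -1.5]
finger_gap: 0.041
```

```bash
python3 - <<'E'
from h import *
d=wshot('w10.png');shot('scene','s10.png')
cv2.imwrite('pics/s10c.png',cv2.resize(cv2.imread('pics/s10.png')[150:290,220:400],None,fx=4,fy=4))
E
```

```text
t 19.65 tcp [0.5292 0.2263 0.1136] jawang 10.9 gap 0.0410 F [-0.8 -0.4 -1.5] [ 0.26  0.38 -0.15  1.04 -0.    1.64]
```

View pics/w10.png

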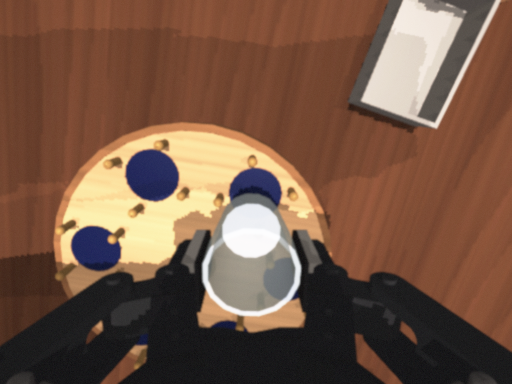

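View pics/s10c.png

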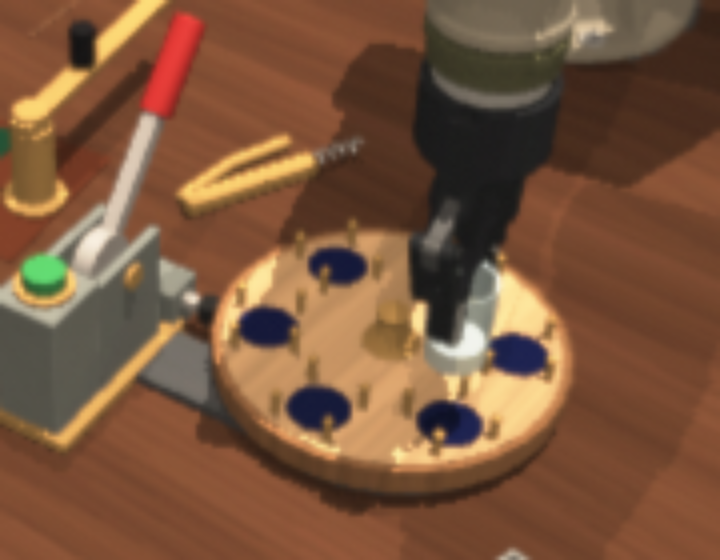

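```bash
python3 - <<'E'
from h import *
d=wshot('w10b.png')
for p in [[.5301,.2313,.033],[.4501,.2301,.033],[.4112,.1602,.033]]: print(p,proj(d,[p]).round())
for uv in [(252,160),(292,194),(218,200)]: print(ray_plane(d,*uv,.052).round(4))
print(ray_plane(d,152,175,.033),ray_plane(d,96,248,.033), ray_plane(d,254,194,.033))
g=ray_plane(d,251,230,.09);print(g)
T=tcpT(monitor.get_state())
for dy in(-.006,-.004,-.002,0): print(dy, proj(d,[(T@[0,dy,.022,1])[:3]]), proj(d,[(T@[0,dy,.0275,1])[:3]]))
E
```

```text
t 19.75 tcp [0.5322 0.2274 0.1178] jawang 11.0 gap 0.0408 F [ 0.6  0.3 -1.2] [ 0.27  0.38 -0.15  1.05 -0.    1.64]
[0.5301, 0.2313, 0.033] [[250. 192.]]
[0.4501, 0.2301, 0.033] [[149. 175.]]
[0.4112, 0.1602, 0.033] [[ 93. 247.]]
[0.5261 0.2598 0.052 ]
[0.5593 0.2409 0.052 ]
[0.5074 0.2262 0.052 ]
[0.45275753 0.2303323  0.033     ] [0.41347298 0.15950514 0.033     ] [0.53346901 0.23031708 0.033     ]
[0.53240386 0.22340911 0.09      ]
-0.006 [[253.54990616 218.41931539]] [[253.49853617 215.16412907]]
-0.004 [[253.54361176 221.63503293]] [[253.49257714 218.29507947]]
-0.002 [[253.53735884 224.83107041]] [[253.48665627 221.40741893]]
0 [[253.53114699 228.00761883]] [[253.48077319 224.50132296]]
```

```bash
python3 - <<'E'
from h import *
d=wshot('w11.png')
b=d['img'].astype(int);m=((b[...,2]>b[...,0]+20)&(b[...,2]>50)).astype(np.uint8)
n,l,s,c=cv2.connectedComponentsWithStats(m)
for i in range(1,n):
    if s[i,4]>300: print(c[i].round(),s[i],ray_plane(d,*c[i],.033).round(4))
cv2.imwrite('pics/w11c.png',cv2.resize(cv2.imread('pics/w11.png')[120:320,160:350],None,fx=3,fy=3))
E
```

```text
t 19.80 tcp [0.533  0.2278 0.1189] jawang 11.0 gap 0.0409 F [ 0.5  0.3 -0.8] [ 0.27  0.38 -0.15  1.05 -0.    1.64]
[148. 175.] [ 123  150   50   50 1919] [0.4501 0.2302 0.033 ]
[248. 183.] [ 224  168   50   36 1004] [0.5282 0.2381 0.033 ]
[ 92. 247.] [  69  226   48   42 1488] [0.4105 0.1598 0.033 ]
```

View pics/w11c.png

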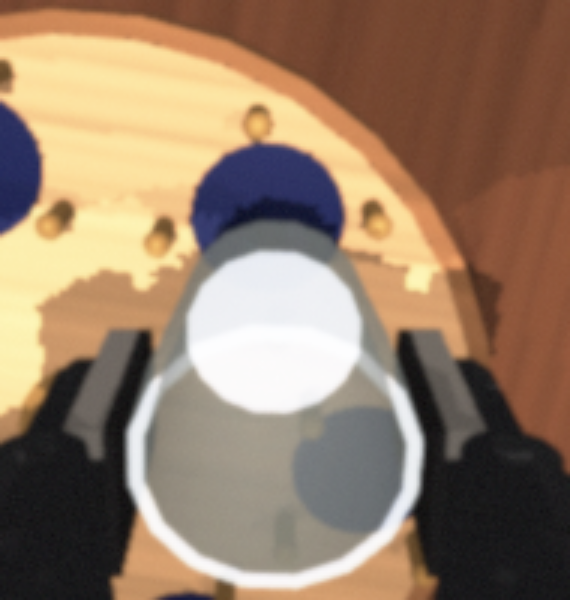

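```bash
python3 - <<'E'
from h import *
d=wshot('w12.png')
q=[ray_plane(d,160+x/3,120+y/3,.052) for x,y in((258,118),(377,213),(160,232))]
print(np.round(q,4),'c',(q[1]+q[2])/2,np.linalg.norm(q[1]-q[2]))
T=tcpT(monitor.get_state());t=np.linspace(0,2*np.pi,100)
# outer rim (z tool -.0325), bottom outline z tool +.0275
for dy in(-.006,-.004,-.002,0):
  for zz in(-.0325,.0275,.0175):
    L=np.c_[.021*np.cos(t),dy+.021*np.sin(t),np.full(100,zz),np.ones(100)]
    p=proj(d,(T@L.T).T[:,:3]);print(dy,zz,p.min(0).round(1),p.max(0).round(1))
E
```

```text
t 19.85 tcp [0.5334 0.228  0.1193] jawang 11.0 gap 0.0412 F [ 0.3  0.5 -0.9] [ 0.27  0.38 -0.15  1.05 -0.    1.64]
[[0.5233 0.2599 0.052 ]
 [0.5559 0.2425 0.052 ]
 [0.505  0.2278 0.052 ]] c [0.53046725 0.23518343 0.052     ] 0.05302602223794637
-0.006 -0.0325 [201.1 216.8] [303.6 308.9]
-0.006 0.0275 [217.1 180.9] [286.8 246.6]
-0.006 0.0175 [215.2 185.1] [288.8 254.1]
-0.004 -0.0325 [201.3 221.6] [303.3 312.9]
-0.004 0.0275 [217.2 184.2] [286.7 249.5]
-0.004 0.0175 [215.3 188.6] [288.7 257.2]
-0.002 -0.0325 [201.5 226.3] [303.1 316.9]
-0.002 0.0275 [217.3 187.5] [286.6 252.4]
-0.002 0.0175 [215.4 192.1] [288.6 260.2]
0 -0.0325 [201.7 231. ] [302.9 320.8]
0 0.0275 [217.4 190.8] [286.5 255.3]
0 0.0175 [215.5 195.6] [288.4 263.3]
```

```bash
cp pics/w12.png pics/x.png; python3 - <<'E'
import cv2
cv2.imwrite('pics/w12c.png',cv2.resize(cv2.imread('pics/w12.png')[120:270,80:310],None,fx=3.4,fy=3.4,interpolation=cv2.INTER_CUBIC))
E
```

```text
(no output)
```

View pics/w12c.png

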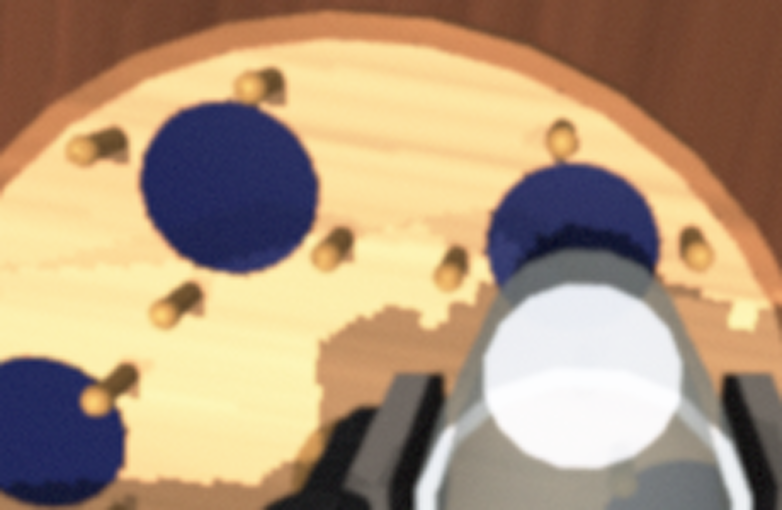

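```bash
python3 - <<'E'
from h import *
d=wshot('w13.png')
f=lambda x,y:ray_plane(d,80+x/3.4,120+y/3.4,.051)
q=[f(*a) for a in((250,88),(83,150),(329,252),(164,314))];print(np.round(q,4),np.mean(q,0))
q=[f(*a) for a in((562,138),(698,252),(452,274))];print(np.round(q,4),(q[1]+q[2])/2)
E
```

```text
t 19.90 tcp [0.5334 0.2282 0.1194] jawang 11.0 gap 0.0412 F [-0.  -0.2 -0.6] [ 0.27  0.38 -0.15  1.05 -0.    1.64]
[[0.4579 0.2569 0.051 ]
 [0.425  0.2373 0.051 ]
 [0.4783 0.225  0.051 ]
 [0.4446 0.2041 0.051 ]] [0.45143294 0.23080693 0.051     ]
[[0.523  0.2589 0.051 ]
 [0.5564 0.2401 0.051 ]
 [0.505  0.2251 0.051 ]] [0.53072434 0.23257329 0.051     ]
```

Request:
send_rows(
  targets=[
    [-0.0022,0.003,-0.01,0,255],
    [0,0,-0.02,0,255],
    [0,0,-0.015,0,255],
    [0,0,-0.006,0,255],
    [0,0,-0.004,0,255],
    [0,0,0,0,255],
    [0,0,0,0,255],
  ],
)

```text
clock: 20.65
tcp_pos: [0.53, 0.2314, 0.0629]
orientation: [-0.0, 0.995, 0.096, 0.001]
wrist_force: [0.0, -0.9, -0.4]
finger_gap: 0.0414
```

```bash
python3 - <<'E'
from h import *
d=wshot('w14.png');shot('scene','s14.png')
a=cv2.resize(cv2.imread('pics/s14.png')[170:290,260:390],None,fx=3,fy=3);b=cv2.resize(cv2.imread('pics/w14.png')[140:340,130:380],(450,360));cv2.imwrite('pics/c14.png',np.hstack([a,b])[:,:800])
E
```

```text
t 20.65 tcp [0.53   0.2314 0.0629] jawang 11.0 gap 0.0414 F [ 0.  -0.9 -0.4] [ 0.27  0.42 -0.23  0.92  0.    1.65]
```

View pics/c14.png

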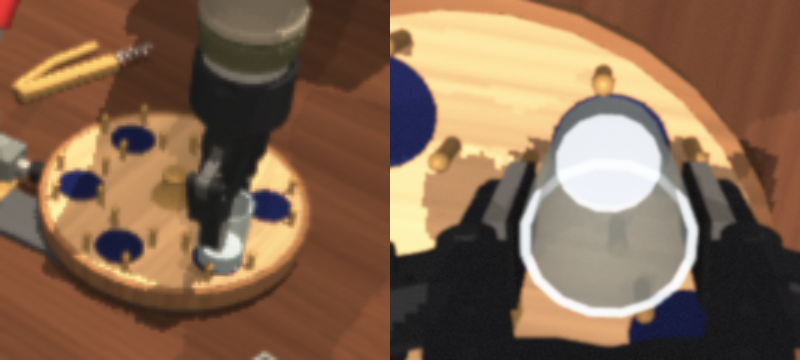

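Request:
send_rows(
  targets=[
    [0,0,-0.002,0,255],
    [0,0,-0.002,0,255],
    [0,0,0,0,255],
  ],
)

```text
clock: 21.05
tcp_pos: [0.5303, 0.2316, 0.0609]
orientation: [-0.0, 0.995, 0.096, 0.001]
wrist_force: [-4.9, -1.6, 14.7]
finger_gap: 0.0412
```

Request:
send_rows(
  targets=[
    [0,0,0,0,100],
    [0,0,0,0,80],
    [0,0,0,0,80],
    [0,0,0.02,0,80],
    [0,0,0.04,0,80],
    [0,0,0.05,0,40],
    [0,0,0.05,0,0],
    [0,0,0.05,0,0],
    [0,-0.02,0.02,0,0],
    [0,-0.04,0,0,0],
    [0,-0.04,0,0,0],
    [0,0,0,0,0],
  ],
)

```text
clock: 22.25
tcp_pos: [0.5298, 0.1276, 0.2884]
orientation: [0.001, 0.996, 0.094, 0.0]
wrist_force: [0.1, -0.2, -0.1]
finger_gap: 0.0853
```

```bash
python3 - <<'E'
from h import *
d=wshot('w15.png');nets('wrist','slot0','glass1');shot('scene','s15.png');nets('scene','glass1','brake_grip')
a=cv2.resize(cv2.imread('pics/s15.png')[140:290,120:390],(800,444));cv2.imwrite('pics/c15.png',a)
E
```

```text
t 22.25 tcp [0.5298 0.1276 0.2884] jawang 10.8 gap 0.0853 F [ 0.1 -0.2 -0.1] [ 0.09  0.25  0.09  1.42 -0.    1.47]
slot0 wrist [([0.529, 0.093, 0.034], 0.96), ([0.535, 0.236, 0.03], 0.83), ([0.41, 0.158, 0.03], 0.78), ([0.453, 0.232, 0.032], 0.67), ([0.574, 0.164, 0.027], 0.66)]
glass1 wrist [([0.53, 0.232, 0.034], 0.62)]
glass1 scene [([0.675, -0.338, -0.002], 0.84), ([0.678, -0.436, 0.0], 0.77), ([0.532, 0.232, 0.033], 0.75), ([0.546, -0.37, 0.001], 0.73), ([0.689, -0.246, 0.007], 0.72)]
brake_grip scene [([0.518, -0.001, 0.186], 0.97), ([0.533, 0.232, 0.035], 0.62), ([0.523, -0.253, 0.001], 0.38)]
```

View pics/c15.png

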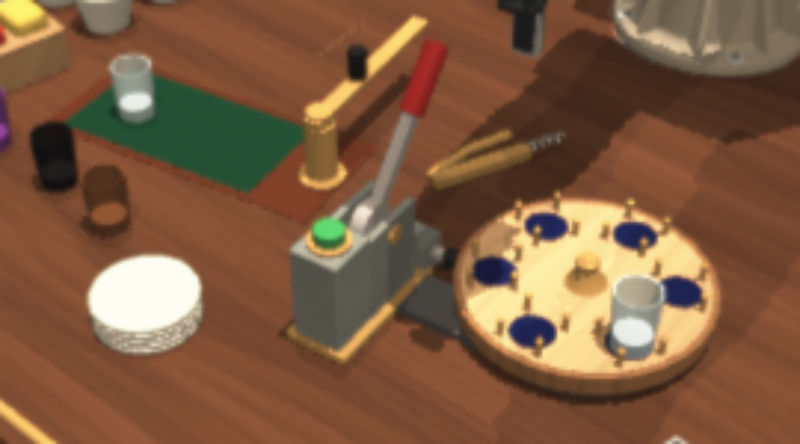

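View pics/w15.png

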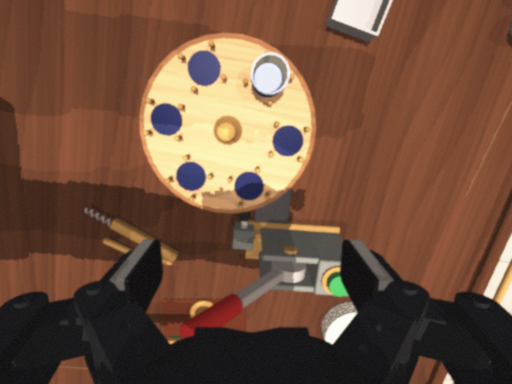

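Request:
send_rows(
  targets=[
    [0.0015,-0.04,0,0,0],
    [0.0015,-0.045,0,0,0],
    [0.0015,-0.045,0,0,0],
    [0.0015,-0.045,0,0,0],
    [0.0015,-0.045,0,0,0],
    [0.0015,-0.045,0,0,0],
    [0.0015,-0.045,0,0,0],
    [0.0015,-0.045,-0.01,0,0],
    [0.0015,-0.045,-0.02,0,0],
    [0.0015,-0.045,-0.02,0,0],
    [0.003,-0.03,-0.02,0,0],
    [0,0,0,0,0],
  ],
)

```text
clock: 23.75
tcp_pos: [0.5467, -0.3461, 0.2134]
orientation: [-0.002, 0.995, 0.095, -0.002]
wrist_force: [-0.7, -0.0, -1.1]
finger_gap: 0.0855
```

```bash
python3 - <<'E'
from h import *
d=wshot('w16.png');nets('wrist','glass1');shot('scene','s16.png');nets('scene','glass1');shot('top','t16.png');nets('top','glass1')
E
```

```text
t 23.75 tcp [ 0.5467 -0.3461  0.2134] jawang 10.9 gap 0.0855 F [-0.7 -0.  -1.1] [-0.69  0.47  0.23  1.34 -0.    0.69]
glass1 wrist [([0.675, -0.336, 0.001], 0.93), ([0.694, -0.247, -0.002], 0.75), ([0.547, -0.368, 0.001], 0.71), ([0.524, -0.253, 0.001], 0.56)]
glass1 scene [([0.69, -0.244, 0.004], 0.91), ([0.548, -0.371, 0.001], 0.81), ([0.676, -0.335, -0.003], 0.81), ([0.529, 0.232, 0.032], 0.78), ([0.661, 0.015, 0.12], 0.61)]
glass1 top [([0.676, -0.335, 0.003], 0.7), ([0.689, -0.249, 0.002], 0.65), ([0.549, -0.369, 0.003], 0.56), ([0.532, 0.235, 0.028], 0.51)]
```

View pics/w16.png

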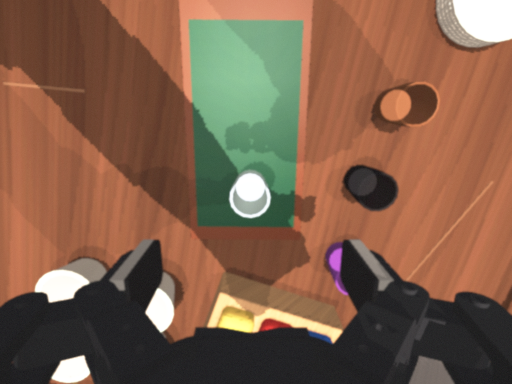

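Request:
send_rows(
  targets=[
    [0.0005,-0.012,-0.03,0,0],
    [0,-0.01,-0.04,0,0],
    [0,0,-0.045,0,0],
    [0,0,-0.04,0,0],
    [0,0,-0.022,0,0],
    [0,0,-0.01,0,0],
    [0,0,0,0,255],
    [0,0,0,0,255],
    [0,0,0,0,255],
    [0,0,0,0,255],
    [0,0,0,0,255],
    [0,0,0,0,255],
  ],
  newtons=35,
)

```text
clock: 25.25
tcp_pos: [0.5494, -0.3667, 0.0338]
orientation: [0.001, 0.995, 0.096, 0.002]
wrist_force: [-0.8, 0.2, 6.5]
finger_gap: 0.0409
```

```bash
python3 - <<'E'
from h import *
wshot('w17.png')
E
```

```text
t 25.25 tcp [ 0.5494 -0.3667  0.0338] jawang 11.1 gap 0.0409 F [-0.8  0.2  6.5] [-0.71  0.59 -0.03  0.95  0.    0.67]
```

View pics/w17.png

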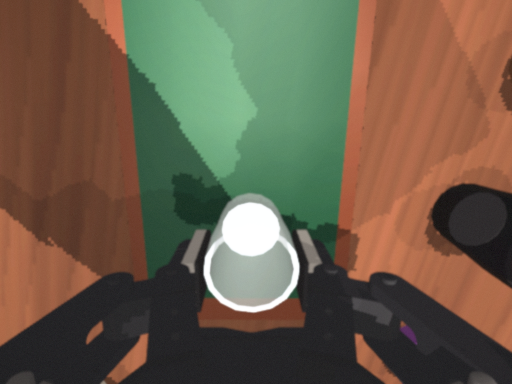

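Request:
send_rows(
  targets=[
    [0,0,0.01,0,255],
    [0,0,0.03,0,255],
    [0,0,0.045,0,255],
    [0,0.01,0.045,0,255],
    [-0.005,0.025,0.045,0,255],
    [-0.01,0.035,0.045,0,255],
    [-0.01,0.045,0.04,0,255],
    [-0.01,0.045,0,0,255],
    [-0.01,0.045,0,0,255],
    [-0.01,0.045,0,0,255],
    [-0.01,0.045,0,0,255],
    [-0.01,0.045,0,0,255],
  ],
)

```text
clock: 26.5
tcp_pos: [0.4755, -0.0379, 0.2772]
orientation: [0.0, 0.995, 0.096, 0.001]
wrist_force: [0.2, 0.2, -0.7]
finger_gap: 0.0408
```

Request:
send_rows(
  targets=[
    [-0.01,0.045,0,0,255],
    [-0.01,0.045,0,0,255],
    [-0.01,0.045,0,0,255],
    [-0.01,0.045,0,0,255],
    [-0.012,0.035,-0.02,0,255],
    [-0.01,0.015,-0.04,0,255],
    [0,0,-0.045,0,255],
    [0,0,-0.045,0,255],
    [0,0,-0.02,0,255],
    [0,0,0,0,255],
    [0,0,0,0,255],
  ],
)

```text
clock: 27.6
tcp_pos: [0.4147, 0.1905, 0.1073]
orientation: [0.0, 0.995, 0.096, 0.0]
wrist_force: [0.2, 0.2, -1.0]
finger_gap: 0.041
```

```bash
python3 - <<'E'
from h import *
d=wshot('w18.png')
b=d['img'].astype(int);m=((b[...,2]>b[...,0]+20)&(b[...,2]>50)).astype(np.uint8)
n,l,s,c=cv2.connectedComponentsWithStats(m)
for i in range(1,n):
    if s[i,4]>300: print(c[i].round(),s[i],ray_plane(d,*c[i],.033).round(4))
cv2.imwrite('pics/w18c.png',cv2.resize(cv2.imread('pics/w18.png')[120:320,150:360],None,fx=3,fy=3,interpolation=cv2.INTER_CUBIC))
E
```

```text
t 27.60 tcp [0.4147 0.1905 0.1073] jawang 11.0 gap 0.0410 F [ 0.2  0.2 -1. ] [ 0.25  0.17 -0.46  0.94 -0.    1.63]
[310. 159.] [ 283  133   54   53 2233] [0.4502 0.2303 0.033 ]
[435. 270.] [ 411  248   49   43 1540] [0.572  0.1618 0.033 ]
[274. 317.] [251 302  45  29 867] [0.4531 0.0922 0.033 ]
```

View pics/w18c.png

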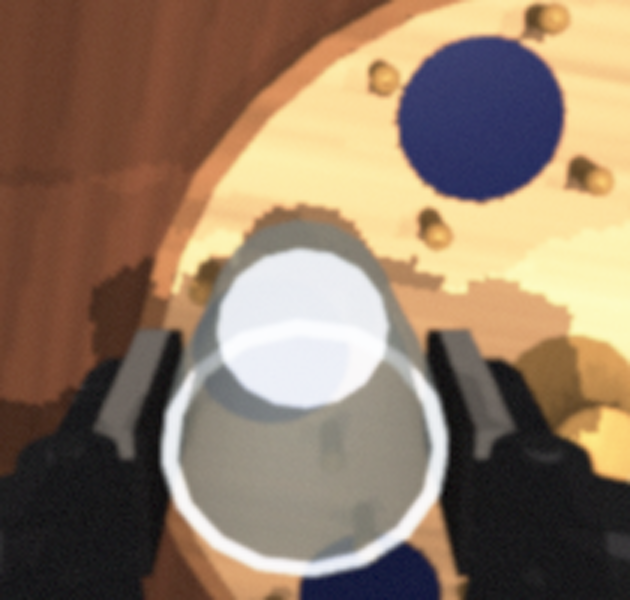

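Request:
send_rows(
  targets=[
    [-0.0015,-0.015,0,0,255],
    [-0.002,-0.0155,0,0,255],
    [0,0,0,0,255],
    [0,0,0,0,255],
  ],
)

```text
clock: 28.05
tcp_pos: [0.4124, 0.1602, 0.1081]
orientation: [-0.0, 0.995, 0.096, 0.002]
wrist_force: [-0.4, 0.0, -0.9]
finger_gap: 0.0407
```

```bash
python3 - <<'E'
from h import *
d=wshot('w19.png');print(proj(d,[[.4112,.1602,.033]]))
cv2.imwrite('pics/w19c.png',cv2.resize(cv2.imread('pics/w19.png')[120:320,150:360],None,fx=3,fy=3,interpolation=cv2.INTER_CUBIC))
T=tcpT(monitor.get_state());t=np.linspace(0,2*np.pi,100)
for dy in(-.004,-.002,0):
  for zz in(-.028,.032):
    L=np.c_[.021*np.cos(t),dy+.021*np.sin(t),np.full(100,zz),np.ones(100)]
    p=proj(d,(T@L.T).T[:,:3]);print(dy,zz,((p.min(0)-[150,120])*3).round(),((p.max(0)-[150,120])*3).round())
E
```

```text
t 28.05 tcp [0.4124 0.1602 0.1081] jawang 11.0 gap 0.0407 F [-0.4  0.  -0.9] [ 0.19  0.14 -0.5   0.93  0.    1.57]
[[249.88872178 200.58046384]]
-0.004 -0.028 [158. 291.] [453. 556.]
-0.004 0.032 [203. 186.] [406. 378.]
-0.002 -0.028 [159. 305.] [453. 568.]
-0.002 0.032 [204. 196.] [406. 386.]
0 -0.028 [159. 318.] [452. 579.]
0 0.032 [204. 205.] [406. 395.]
```

View pics/w19c.png

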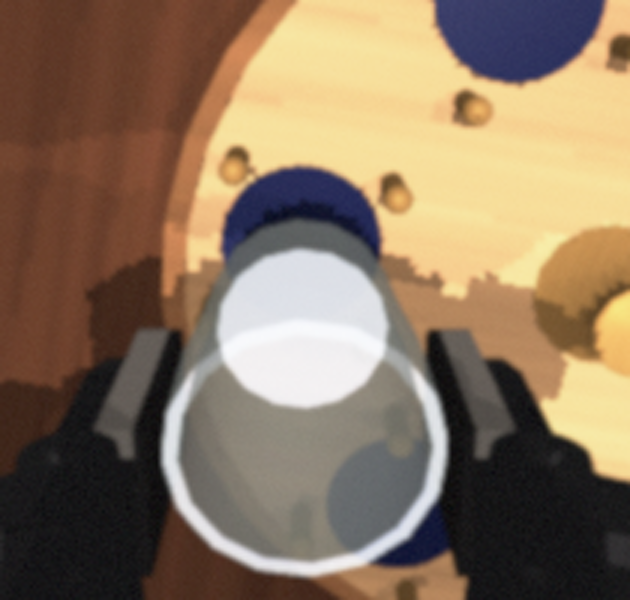

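Request:
send_rows(
  targets=[
    [-0.001,0,-0.01,0,255],
    [0,0,-0.015,0,255],
    [0,0,-0.01,0,255],
    [0,0,-0.005,0,255],
    [0,0,-0.002,0,255],
    [0,0,0,0,255],
  ],
)

```text
clock: 28.7
tcp_pos: [0.4089, 0.1602, 0.0656]
orientation: [-0.0, 0.995, 0.097, -0.001]
wrist_force: [-7.7, -0.3, 16.8]
finger_gap: 0.0412
```

```bash
python3 - <<'E'
from h import *
d=wshot('w20.png')
cv2.imwrite('pics/w20c.png',cv2.resize(cv2.imread('pics/w20.png')[120:320,150:360],None,fx=3,fy=3,interpolation=cv2.INTER_CUBIC))
E
```

```text
t 28.70 tcp [0.4089 0.1602 0.0656] jawang 11.1 gap 0.0412 F [-7.7 -0.3 16.8] [ 0.19  0.18 -0.56  0.83  0.    1.57]
```

View pics/w20c.png

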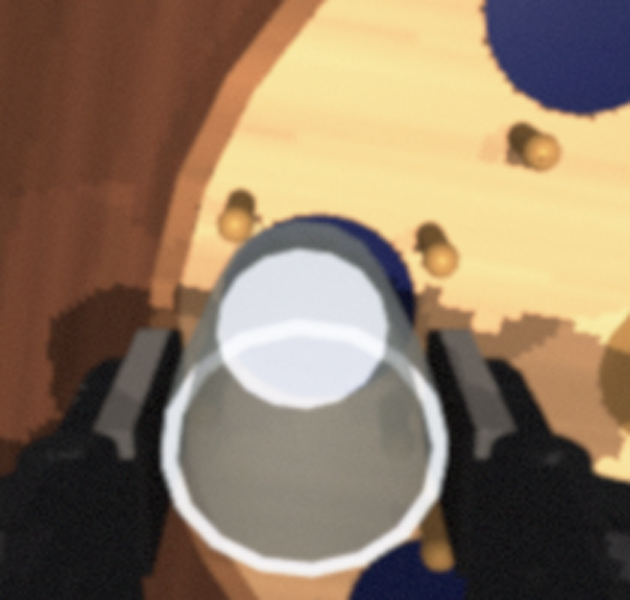

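Request:
send_rows(
  targets=[
    [0,0,0.003,0,255],
    [0.0015,0,0,0,255],
    [0,0,0,0,255],
    [0,0,0,0,255],
  ],
)

```text
clock: 29.15
tcp_pos: [0.4114, 0.16, 0.0671]
orientation: [0.0, 0.995, 0.096, -0.0]
wrist_force: [-0.4, 0.1, -1.3]
finger_gap: 0.0407
```

```bash
python3 - <<'E'
from h import *
d=wshot('w21.png')
cv2.imwrite('pics/w21c.png',cv2.resize(cv2.imread('pics/w21.png')[120:320,150:360],None,fx=3,fy=3,interpolation=cv2.INTER_CUBIC))
E
```

```text
t 29.15 tcp [0.4114 0.16   0.0671] jawang 11.0 gap 0.0407 F [-0.4  0.1 -1.3] [ 0.19  0.18 -0.56  0.83 -0.    1.57]
```

View pics/w21c.png

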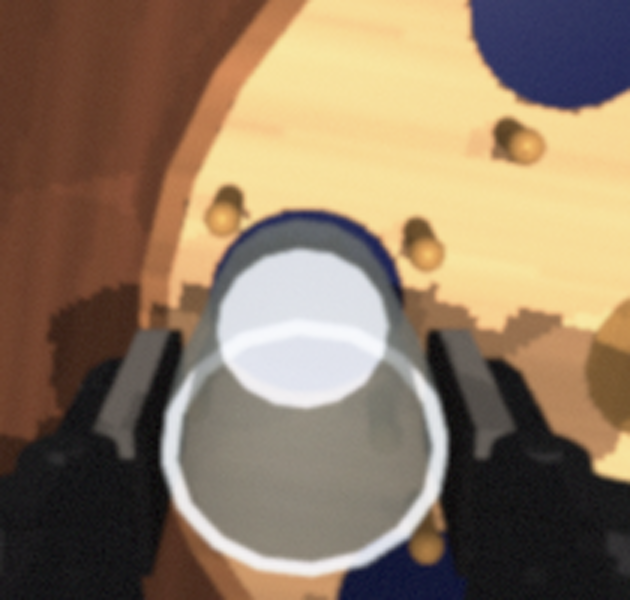

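Glass base (col ~304) is now concentric with the dot (~307). Release just above the disc, rise, and look.

Request:
send_rows(
  targets=[
    [0,0,-0.0015,0,255],
    [0,0,0,0,100],
    [0,0,0,0,80],
    [0,0,0,0,80],
    [0,0,0.02,0,80],
    [0,0,0.04,0,80],
    [0,0,0.05,0,100],
    [0,0,0.05,0,120],
    [0,-0.02,0.04,0,120],
    [0,-0.045,0.01,0,120],
    [0,-0.045,0,0,120],
    [0,0,0,0,120],
  ],
)

```text
clock: 30.4
tcp_pos: [0.412, 0.0459, 0.2767]
orientation: [0.001, 0.996, 0.093, 0.001]
wrist_force: [-1.0, 1.0, 0.1]
finger_gap: 0.0456
```

```bash
python3 - <<'E'
from h import *
d=wshot('w22.png');nets('wrist','glass1','slot0');shot('scene','s22.png');nets('scene','glass1','brake_grip','keeper_knob','keeper_hinge')
a=cv2.resize(cv2.imread('pics/s22.png')[100:290,120:390],(800,563));cv2.imwrite('pics/c22.png',a)
E
```

```text
t 30.40 tcp [0.412  0.0459 0.2767] jawang 10.7 gap 0.0456 F [-1.   1.   0.1] [-0.08 -0.01 -0.23  1.35 -0.    1.3 ]
glass1 wrist [([0.693, -0.247, -0.002], 0.96), ([0.411, 0.159, 0.03], 0.87), ([0.534, 0.233, 0.033], 0.77)]
slot0 wrist [([0.45, 0.228, 0.033], 0.92), ([0.529, 0.093, 0.033], 0.86), ([0.451, 0.09, 0.031], 0.74), ([0.409, 0.158, 0.03], 0.7), ([0.531, 0.234, 0.031], 0.61)]
glass1 scene [([0.677, -0.439, 0.0], 0.86), ([0.532, 0.233, 0.036], 0.8), ([0.409, 0.16, 0.034], 0.78), ([0.688, -0.243, 0.001], 0.77), ([0.679, -0.335, -0.005], 0.71)]
brake_grip scene [([0.519, -0.002, 0.186], 0.84)]
keeper_knob scene [([0.43, -0.156, 0.11], 0.92)]
keeper_hinge scene [([0.497, -0.143, 0.068], 0.82), ([0.494, 0.159, -0.0], 0.59)]
```

View pics/c22.png

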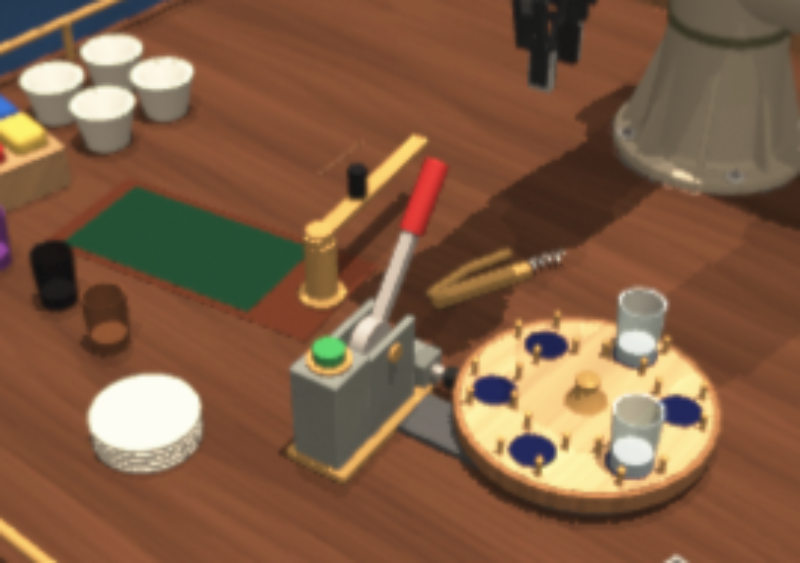

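View pics/w22.png

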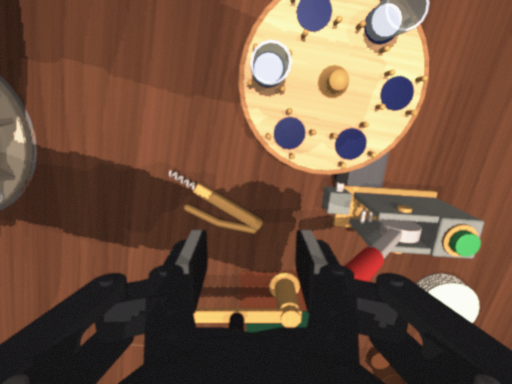

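Request:
send_rows(
  targets=[
    [0,-0.03,0,0,120],
    [0,-0.04,0,8.3,120],
    [0.002,-0.04,0,8.3,120],
    [0.004,-0.04,-0.01,8.3,120],
    [0.004,-0.035,-0.02,8.3,120],
    [0.004,-0.0195,-0.02,8.3,120],
    [0.004,0,-0.02,8.3,120],
    [0,0,0,8.3,120],
    [0,0,0,8.3,120],
    [0,0,0,8.3,120],
    [0,0,0,8.3,120],
    [0,0,0,8.3,120],
  ],
)

```text
clock: 32.0
tcp_pos: [0.4297, -0.1449, 0.2062]
orientation: [-0.0, 0.636, 0.772, 0.0]
wrist_force: [0.0, -0.3, -0.7]
finger_gap: 0.045
```

```bash
python3 - <<'E'
from h import *
d=wshot('w23.png');nets('wrist','keeper_knob','keeper_hinge')
E
```

```text
t 32.00 tcp [ 0.4297 -0.1449  0.2062] jawang 101.0 gap 0.0450 F [ 0.  -0.3 -0.7] [-0.5   0.09 -0.3   1.19  0.   -0.69]
keeper_knob wrist [([0.428, -0.158, 0.112], 0.58)]
keeper_hinge wrist [([0.502, -0.146, 0.07], 0.89)]
```

View pics/w23.png

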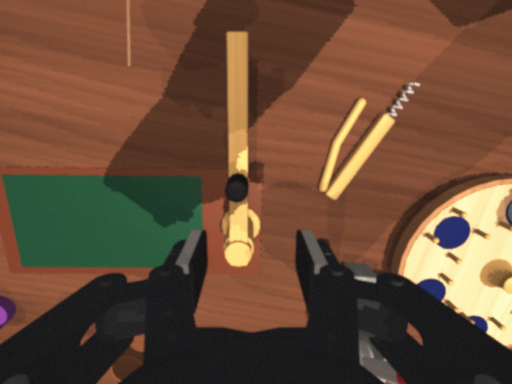

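Request:
send_rows(
  targets=[
    [0,-0.007,-0.03,0,120],
    [0,-0.0065,-0.04,0,120],
    [0,0,-0.035,0,120],
    [0,0,-0.015,0,120],
    [0,0,0,0,255],
    [0,0,0,0,255],
    [0,0,0,0,255],
    [0,0,0,0,255],
  ],
  newtons=40,
)

```text
clock: 32.95
tcp_pos: [0.4293, -0.1589, 0.0866]
orientation: [-0.0, 0.639, 0.769, 0.0]
wrist_force: [-1.1, 1.3, -8.0]
finger_gap: 0.0183
```

```bash
python3 - <<'E'
from h import *
s,T=st()
h=np.array([.4993,-.144]);k=s['tcp_pos'][:2]
v=k-h;a0=np.arctan2(v[1],v[0]);r=np.hypot(*v);print(r,np.degrees(a0))
p=k;n=22;e=np.radians(-77.5)
for i in range(1,n+1):
    a=a0+i/n*(e-a0);q=h+r*np.array([np.cos(a),np.sin(a)]);print(np.round(q-p,4).tolist(),end=' ');p=q
print(np.degrees((e-a0)/n))
E
```

```text
t 32.95 tcp [ 0.4293 -0.1589  0.0866] jawang 100.5 gap 0.0183 F [-1.1  1.3 -8. ] [-0.53  0.19 -0.49  0.89  0.   -0.71]
0.0715813591598071 -167.95009832411554
[0.0013, -0.005] [0.0016, -0.0049] [0.002, -0.0048] [0.0023, -0.0046] [0.0026, -0.0044] [0.0029, -0.0042] [0.0032, -0.004] [0.0035, -0.0038] [0.0038, -0.0035] [0.004, -0.0032] [0.0042, -0.0029] [0.0044, -0.0026] [0.0046, -0.0023] [0.0047, -0.002] [0.0049, -0.0016] [0.005, -0.0013] [0.0051, -0.0009] [0.0051, -0.0005] [0.0051, -0.0002] [0.0051, 0.0002] [0.0051, 0.0006] [0.0051, 0.0009] 4.111368105641615
```

Request:
send_rows(
  targets=[
    [0.0013,-0.005,0,4.1,255],
    [0.0016,-0.0049,0,4.1,255],
    [0.002,-0.0048,0,4.1,255],
    [0.0023,-0.0046,0,4.1,255],
    [0.0026,-0.0044,0,4.1,255],
    [0.0029,-0.0042,0,4.1,255],
    [0.0032,-0.004,0,4.1,255],
    [0.0035,-0.0038,0,4.1,255],
    [0.0038,-0.0035,0,4.1,255],
    [0.004,-0.0032,0,4.1,255],
    [0.0042,-0.0029,0,4.1,255],
  ],
)

```text
clock: 34.05
tcp_pos: [0.4607, -0.2054, 0.0866]
orientation: [-0.0, 0.295, 0.956, -0.001]
wrist_force: [-1.0, -2.8, -8.7]
finger_gap: 0.0182
```

Request:
send_rows(
  targets=[
    [0.0044,-0.0026,0,4.1,255],
    [0.0046,-0.0023,0,4.1,255],
    [0.0047,-0.002,0,4.1,255],
    [0.0049,-0.0016,0,4.1,255],
    [0.005,-0.0013,0,4.1,255],
    [0.0051,-0.0009,0,4.1,255],
    [0.0051,-0.0005,0,4.1,255],
    [0.0051,-0.0002,0,4.1,255],
    [0.0051,0.0002,0,4.1,255],
    [0.0051,0.0006,0,4.1,255],
    [0.0051,0.0009,0,4.1,255],
    [0,0,0,0,255],
  ],
)

```text
clock: 35.25
tcp_pos: [0.5148, -0.2162, 0.0866]
orientation: [-0.001, -0.094, 0.996, -0.002]
wrist_force: [-2.5, -6.6, -7.8]
finger_gap: 0.0186
```

Request:
send_rows(
  targets=[
    [0.003,0.0006,0,1,255],
    [0,0,0,0,255],
  ],
)

```text
clock: 35.45
tcp_pos: [0.5149, -0.2161, 0.0866]
orientation: [-0.004, -0.101, 0.995, -0.002]
wrist_force: [-11.1, -9.5, -2.8]
finger_gap: 0.0184
```

Request:
send_rows(
  targets=[
    [0.002,0.0004,0,0,255],
    [0,0,0,0,255],
    [-0.004,-0.0008,0,0,255],
    [0,0,0,0,120],
    [0,0,0,0,120],
    [0,0,0,0,120],
    [0,0,0.04,0,120],
    [0,0,0.045,0,120],
    [0,0,0.045,0,120],
    [0,0,0.02,0,120],
  ],
)

```text
clock: 36.45
tcp_pos: [0.5181, -0.2146, 0.2419]
orientation: [0.003, -0.103, 0.995, -0.002]
wrist_force: [1.7, -1.2, 0.6]
finger_gap: 0.0452
```

```bash
python3 - <<'E'
from h import *
d=wshot('w24.png');nets('wrist','keeper_knob','keeper_hinge');shot('scene','s24.png');nets('scene','release_top','keeper_knob','keeper_hinge','brake_grip')
shot('top','t24.png');nets('top','release_top')
a=cv2.resize(cv2.imread('pics/s24.png')[100:290,120:390],(800,563));cv2.imwrite('pics/c24.png',a)
E
```

```text
t 36.45 tcp [ 0.5181 -0.2146  0.2419] jawang -168.2 gap 0.0452 F [ 1.7 -1.2  0.6] [-0.54  0.28  0.02  1.31  0.   -2.31]
keeper_knob wrist [([0.515, -0.218, 0.114], 0.74)]
keeper_hinge wrist [([0.501, -0.148, 0.07], 0.66)]
release_top scene [([0.574, 0.159, 0.032], 0.65)]
keeper_knob scene [([0.515, -0.218, 0.108], 0.75), ([0.41, 0.158, 0.033], 0.53)]
keeper_hinge scene [([0.5, -0.146, 0.069], 0.67)]
brake_grip scene [([0.517, -0.004, 0.185], 0.63)]
release_top top [([0.653, 0.014, 0.119], 0.55)]
```

View pics/c24.png

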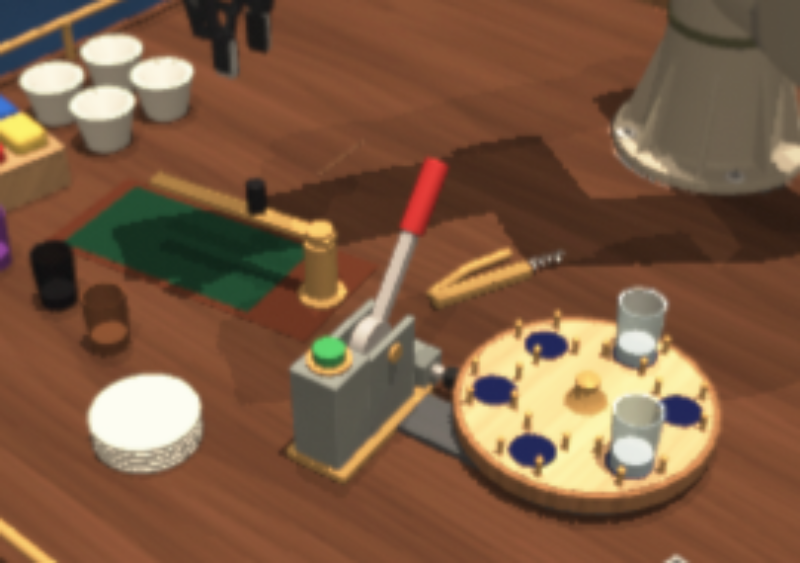

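View pics/w24.png

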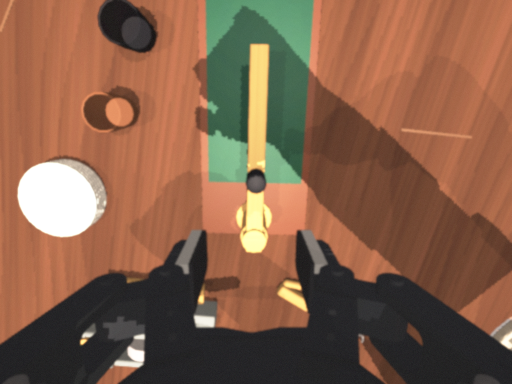

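Request:
send_rows(
  targets=[
    [0.02,0,0,0,255],
    [0.02,0.01,0,0,255],
    [0.02,0.03,0,0,255],
    [0.02,0.035,0,0,255],
    [0.02,0.035,0,0,255],
    [0.02,0.035,0,0,255],
    [0.015,0.03,0,0,255],
    [0.0,0.025,0,0,255],
    [0,0,-0.02,0,255],
    [0,0,0,0,255],
    [0,0,0,0,255],
  ],
)

```text
clock: 38.05
tcp_pos: [0.6504, -0.0141, 0.2155]
orientation: [-0.001, -0.102, 0.995, 0.0]
wrist_force: [-0.4, -0.1, 0.7]
finger_gap: -0.0003
```

```bash
python3 - <<'E'
from h import *
d=wshot('w25.png');nets('wrist','release_top')
b=d['img'].astype(int);m=((b[...,1]>b[...,0]+60)&(b[...,1]>b[...,2]+60)).astype(np.uint8)
n,l,s,c=cv2.connectedComponentsWithStats(m)
for i in range(1,n):
    if s[i,4]>50: print(c[i],s[i],ray_plane(d,*c[i],.12).round(4))
for c_ in('top','scene'):
    d=shot(c_,c_+'25.png')
    b=d['img'].astype(int);m=((b[...,1]>b[...,0]+60)&(b[...,1]>b[...,2]+60)).astype(np.uint8)
    n,l,s,c=cv2.connectedComponentsWithStats(m)
    for i in range(1,n):
        if s[i,4]>20: print(c_,c[i],s[i],ray_plane(d,*c[i],.12).round(4))
E
```

```text
t 38.05 tcp [ 0.6504 -0.0141  0.2155] jawang -168.3 gap -0.0003 F [-0.4 -0.1  0.7] [-0.14  0.47  0.24  1.34 -0.   -1.92]
release_top wrist [([0.658, 0.016, 0.128], 0.58)]
[233.79298831 222.20367279] [220 209  30  29 599] [0.6589 0.0132 0.12  ]
scene [230.44444444 217.04761905] [226 214  10   7  63] [0.6617 0.018  0.12  ]
```

View pics/w25.png

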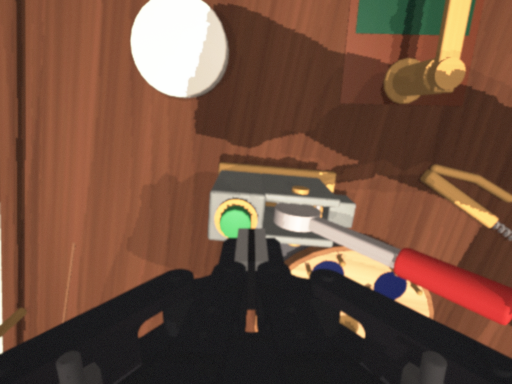

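Request:
send_rows(
  targets=[
    [0.004,0.015,-0.01,0,255],
    [0.0035,0.0145,-0.02,0,255],
    [0,0,-0.035,0,255],
    [0,0,-0.015,0,255],
    [0,0,0,0,255],
    [0,0,0,0,255],
  ],
)

```text
clock: 38.85
tcp_pos: [0.6586, 0.0159, 0.1365]
orientation: [-0.0, -0.102, 0.995, 0.0]
wrist_force: [0.8, 0.5, 0.2]
finger_gap: 0.0001
```

```bash
python3 - <<'E'
from h import *
wshot('w26.png');shot('scene','s26.png')
a=cv2.resize(cv2.imread('pics/s26.png')[150:270,170:330],(800,600));cv2.imwrite('pics/c26.png',a)
E
```

```text
t 38.85 tcp [0.6586 0.0159 0.1365] jawang -168.2 gap 0.0001 F [0.8 0.5 0.2] [-0.1   0.51  0.12  1.17  0.   -1.87]
```

View pics/c26.png

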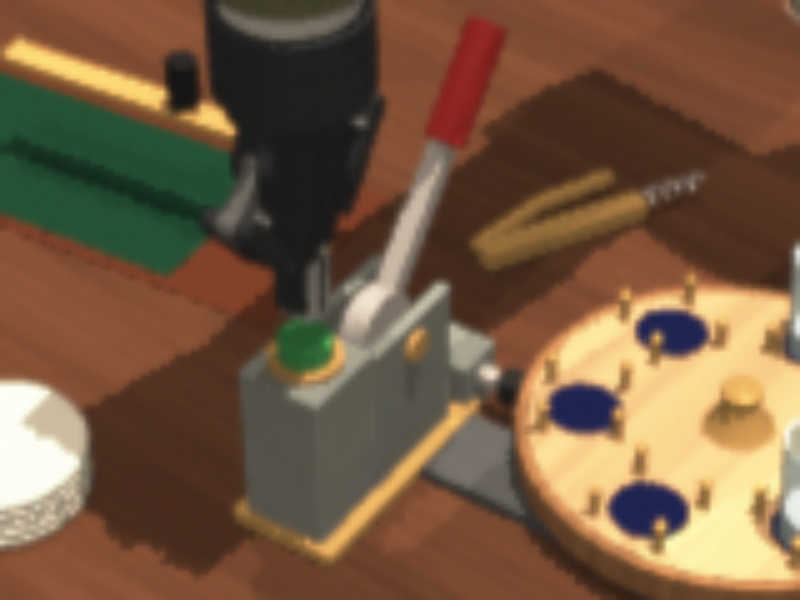

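Request:
send_rows(
  targets=[
    [0,0,-0.008,0,255],
    [0,0,-0.006,0,255],
    [0,0,-0.004,0,255],
    [0,0,-0.004,0,255],
    [0,0,-0.002,0,255],
    [0,0,0,0,255],
  ],
)

```text
clock: 39.55
tcp_pos: [0.6591, 0.0154, 0.1126]
orientation: [0.001, -0.102, 0.995, -0.0]
wrist_force: [1.9, -0.9, 3.8]
finger_gap: 0.0001
```

```bash
python3 - <<'E'
from h import *
st();shot('scene','s27.png');nets('scene','brake_grip')
a=cv2.resize(cv2.imread('pics/s27.png')[130:280,150:350],(800,600));cv2.imwrite('pics/c27.png',a)
E
```

```text
t 39.55 tcp [0.6591 0.0154 0.1126] jawang -168.3 gap 0.0001 F [ 1.9 -0.9  3.8] [-0.1   0.53  0.08  1.12 -0.   -1.87]
brake_grip scene [([0.472, -0.005, 0.087], 0.67), ([0.398, -0.03, -0.002], 0.37)]
```

View pics/c27.png

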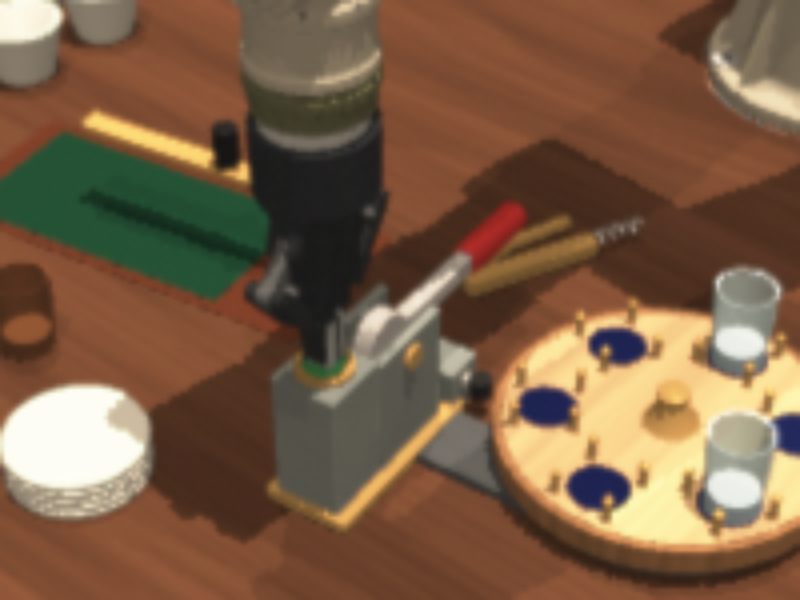

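Lever dropped to 0 (grip z 0.087). Hold briefly, then retreat straight up and check.

Request:
send_rows(
  targets=[
    [0,0,0,0,255],
    [0,0,0,0,255],
    [0,0,0.01,0,255],
    [0,0,0.03,0,255],
    [0,0,0.045,0,255],
    [0,0,0.045,0,255],
    [0,0,0.045,0,255],
    [-0.02,-0.03,0.02,0,255],
    [-0.02,-0.045,0,0,255],
    [-0.02,-0.045,0,0,255],
    [0,0,0,0,255],
    [0,0,0,0,255],
  ],
)

```text
clock: 40.85
tcp_pos: [0.5973, -0.1055, 0.3072]
orientation: [-0.001, -0.101, 0.995, 0.001]
wrist_force: [0.1, 0.5, 0.4]
finger_gap: -0.0001
```

```bash
python3 - <<'E'
from h import *
st();shot('scene','s28.png');nets('scene','brake_grip','brake_hinge','release_top','glass1','keeper_knob','keeper_hinge','corkscrew','scoop','coasters')
shot('top','t28.png');nets('top','glass1','keeper_knob')
a=cv2.resize(cv2.imread('pics/s28.png')[100:300,120:390],(800,593));cv2.imwrite('pics/c28.png',a)
E
```

```text
t 40.85 tcp [ 0.5973 -0.1055  0.3072] jawang -168.4 gap -0.0001 F [0.1 0.5 0.4] [-0.31  0.38  0.32  1.52  0.   -2.08]
brake_grip scene [([0.47, -0.007, 0.087], 0.59)]
brake_hinge scene [([0.604, 0.007, 0.08], 0.82), ([0.41, 0.161, 0.031], 0.27)]
release_top scene [([0.658, 0.018, 0.121], 0.4)]
glass1 scene [([0.41, 0.16, 0.036], 0.94), ([0.687, -0.246, 0.004], 0.91), ([0.682, -0.439, -0.0], 0.89), ([0.53, 0.232, 0.036], 0.84), ([0.675, -0.334, -0.002], 0.73)]
keeper_knob scene [([0.516, -0.219, 0.108], 0.94), ([0.5, -0.146, 0.069], 0.27), ([0.49, 0.159, 0.003], 0.22)]
keeper_hinge scene [([0.503, -0.144, 0.067], 0.75), ([0.491, 0.159, 0.0], 0.17)]
corkscrew scene [([0.394, -0.03, 0.0], 0.72)]
scoop scene [([0.632, 0.411, -0.004], 0.71)]
coasters scene [([0.746, -0.128, 0.004], 0.71)]
glass1 top [([0.533, 0.238, 0.025], 0.7), ([0.414, 0.16, 0.033], 0.59), ([0.682, -0.438, 0.002], 0.5)]
keeper_knob top []
```

View pics/c28.png

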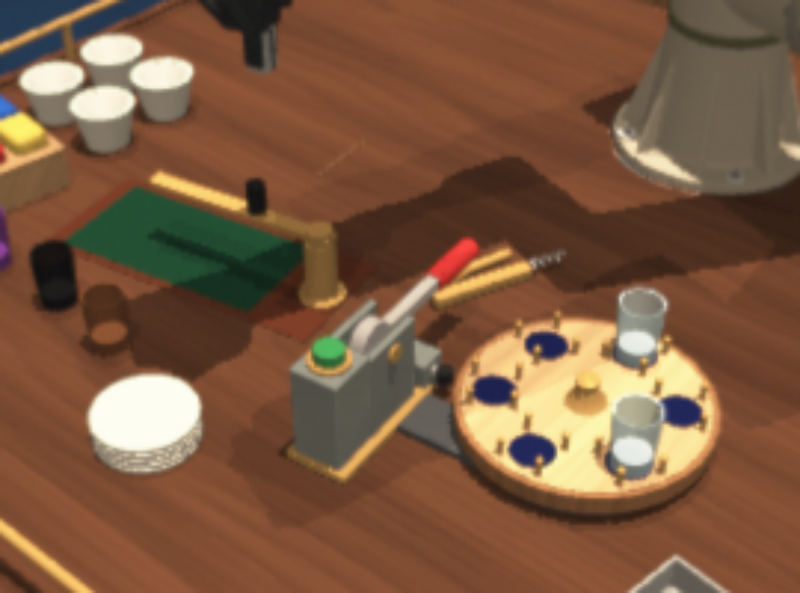

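View pics/t28.png

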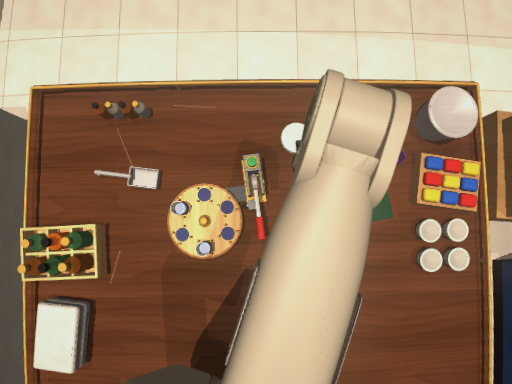

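Scene shows the lever level, the button up, both glasses upright in their slots, and the keeper closed. Everything is as required, so I'm handing in.

```bash
python3 -c "
from workcell import ticket
print(ticket.hand_in())"
```

```text
the job is handed in; nothing more can be done
None
```

The job is finished and handed in at about 41 s of the 208 s allowed; the hand-in gave no verdict.

- **Brake:** I pulled the lever up to about 0.96 rad. It stayed in its last notch by itself, at about 0.88 rad.
- **Keeper:** I swung it to its open stop before loading, then back to its closed stop afterwards.
- **Glasses:** Only two were on the mat (near and far positions; the middle one was absent). Both now stand mouth up in separate slots, at about (0.53, 0.23) and (0.41, 0.16) m.
- **Release:** I pressed the green button last, and the lever dropped all the way down.

**Last checks:**
- The grip reads about 0.087 m high, which is level, and the button is back up.
- The keeper knob lies over the mat line, with the bar parallel to the mat.
- The corkscrew, scoop and coasters read within about 7 mm of where they started, which is camera error.
- The black, brown and purple look-alikes were left alone. The arm touches nothing.

**What did not go cleanly:**
- While lowering the second glass it pressed on the disc with about 17 N and sat about 2–3 mm off centre. I lifted it slightly, re-centred it and released it.
- The final top view had the keeper hidden behind the arm, so its closed position rests on the scene camera and on the stop force felt earlier.

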